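# Load the sand-core carrier and close its pinned cover

## Task

Lift the plywood cover off the core carrier and park it flat across the two bearers of the wooden stand. Lay every loose sand core into a nest of the row that matches its length - long cores in the row of two long nests, short cores in the row of three short nests - each lying fully down on the nest floor. Then lower the cover level back onto the carrier's two pins until it lies flush on both end blocks, and leave the other things on the table where they are.

Things in the scene. Friction and masses are not known exactly. Their poses are not given: they have to be found in the camera images.
- carrier: Core carrier, a fixed aluminium tray 132 mm (x) by 332 mm (y). Origin: centre of its underside, on the table; z up. Base 12 mm thick. Two rows of nests run along y. At each end a block (132 mm by 40 mm, y 126 to 166 mm either way, top 44 mm above the table) bears the cover and one upright pin at x = 0, y = -146 or +146 mm.
- long_row (a point): Middle of the long row, on its nest floor (12 mm above the table); axes as the carrier's. Two nests centred at y = -64.5 and +64.5 mm, each 123 mm long, 38 mm wide. Side lugs (8 mm thick, 14 mm above the floor) stand only along the last 24 mm at each end of a nest, the middle is open sideways for fingers. A divider 6 mm thick, 14 mm tall lies between nests.
- short_row (a point): Middle of the short row, on its nest floor (12 mm above the table); 70 mm from the long row. Three nests centred at y = -86, 0 and +86 mm, each 80 mm long, 38 mm wide; lugs as in the long row but along the last 16 mm at each end; dividers 6 mm thick, 14 mm tall.
- pin_left (a point): Tip of the carrier's +y pin, 78 mm above the table. Pin 14 mm across, 34 mm tall above its end block; the upper 12 mm taper to 6 mm.
- pin_right (a point): Tip of the carrier's -y pin; the same pin at y = -146 mm.
- cover_grip (a point): Centre of the cover's handle bar (90 mm along x, 24 mm wide in y, 20 mm tall, on two feet), 42 mm above the underside of the loose board: plywood, 130 (x) by 330 (y) by 10 mm, 0.35-0.6 kg. 22 mm free between bar and board. 17 mm through holes at y = -146 and +146 mm fit the pins either way round. Starts seated on the carrier, this point then 86 mm above the table.
- stand_top (a point): Centre of the resting plane of the fixed wooden parking stand, 150 mm (x) by 290 mm (y), with two crosswise bearers 35 mm wide at y = -110 and +110 mm, tops 35 mm above the table. The cover is parked across both bearers, its length along this y, middle over this point, its grip point then 42 mm above it.
- long_1_mid (a point): Centre of a long sand core (one of several, may be absent), lying loose on the table: 112 mm long in all (square body 88 mm long, 28 x 28 mm, with a round print 22 mm across and 12 mm long at each end); length along its y axis. Starts 14 mm above the table. Any face may be up and either end may lead.
- long_2_mid (a point): Centre of a long sand core (one of several, may be absent), lying loose on the table: 112 mm long in all (square body 88 mm long, 28 x 28 mm, with a round print 22 mm across and 12 mm long at each end); length along its y axis. Starts 14 mm above the table. Any face may be up and either end may lead.
- short_1_mid (a point): Centre of a short sand core (one of several, may be absent), lying loose on the table: 70 mm long in all (square body 46 mm long, 28 x 28 mm, with a round print 22 mm across and 12 mm long at each end); length along its y axis. Starts 14 mm above the table. Any face may be up and either end may lead.
- short_2_mid (a point): Centre of a short sand core (one of several, may be absent), lying loose on the table: 70 mm long in all (square body 46 mm long, 28 x 28 mm, with a round print 22 mm across and 12 mm long at each end); length along its y axis. Starts 14 mm above the table. Any face may be up and either end may lead.
- short_3_mid (a point): Centre of a short sand core (one of several, may be absent), lying loose on the table: 70 mm long in all (square body 46 mm long, 28 x 28 mm, with a round print 22 mm across and 12 mm long at each end); length along its y axis. Starts 14 mm above the table. Any face may be up and either end may lead.
- pedestal: a bystander, a turned sand pedestal 70 mm tall, 68 mm across; origin under it. Leave it where it is.
- brush: a bystander, a brush 150 mm long lying along its x axis; origin under it. Leave it where it is.
- paste_can: a bystander, a can 90 mm tall, 72 mm across; origin under it. Leave it where it is.
- wash_jar: a bystander, a jar 100 mm tall, 64 mm across; origin under it. Leave it where it is.
- cover: The cover board as a whole: origin at the middle of its underside, axes as point cover_grip.
- weight: a bystander, a round steel weight 50 mm tall, 52 mm across; origin under it. Leave it where it is.
There are look-alikes about, which are no part of the job. What is shaped like the part that bears short_1_mid but orange, pink or yellow is not meant.

How it is judged (in metres and radians):
On the way, in this order (a step that is already met when the one before it is completed fails the run):
1. the cover is parked flat across the stand's bearers and let go (horizontal distance between cover_grip and stand_top below 0.04 m and z of cover_grip in the frame of stand_top between 0.037 and 0.047 m and angle between cover_grip's own z axis and vertical below 0.06 rad and angle between the y axis of cover_grip and the y axis of stand_top, either way round below 0.3 rad and contact force between the fingers and cover below 0.1 N), for 0.2 s.
2. every core lies in a nest of the row matching its length (x of long_1_mid in the frame of carrier between -0.045 and -0.025 m and y of long_1_mid in the frame of carrier between -0.11 and 0.11 m and z of long_1_mid in the frame of carrier between 0.022 and 0.03 m and angle between the y axis of each of long_1_mid, long_2_mid, short_1_mid, short_2_mid, short_3_mid and the y axis of carrier, either way round below 0.2 rad and angle between long_1_mid's own y axis and vertical between 1.5 and 1.642 rad and x of long_2_mid in the frame of carrier between -0.045 and -0.025 m and y of long_2_mid in the frame of carrier between -0.11 and 0.11 m and z of long_2_mid in the frame of carrier between 0.022 and 0.03 m and angle between long_2_mid's own y axis and vertical between 1.5 and 1.642 rad and x of short_1_mid in the frame of carrier between 0.025 and 0.045 m and y of short_1_mid in the frame of carrier between -0.11 and 0.11 m and z of short_1_mid in the frame of carrier between 0.022 and 0.03 m and angle between short_1_mid's own y axis and vertical between 1.5 and 1.642 rad and x of short_2_mid in the frame of carrier between 0.025 and 0.045 m and y of short_2_mid in the frame of carrier between -0.11 and 0.11 m and z of short_2_mid in the frame of carrier between 0.022 and 0.03 m and angle between short_2_mid's own y axis and vertical between 1.5 and 1.642 rad and x of short_3_mid in the frame of carrier between 0.025 and 0.045 m and y of short_3_mid in the frame of carrier between -0.11 and 0.11 m and z of short_3_mid in the frame of carrier between 0.022 and 0.03 m and angle between short_3_mid's own y axis and vertical between 1.5 and 1.642 rad), for 0.2 s.
At the end, for the whole second after the job is handed in: Each core lies on the nest floor of its own row (within 10 mm of the row's line, 4 mm in height, 0.2 rad); the cover lies flush on both end blocks, pins through its holes (height within 3 mm, level and in line within 0.03 rad, centred within 4 mm), at rest and let go (all of step 2 and horizontal distance between cover_grip and carrier below 0.004 m and z of cover_grip in the frame of carrier between 0.083 and 0.089 m and angle between cover_grip's own z axis and vertical below 0.03 rad and angle between the y axis of cover_grip and the y axis of carrier, either way round below 0.03 rad and linear speed of cover below 0.01 m/s and contact force between the fingers and cover below 0.1 N); the robot touches nothing.
It fails at once if a bystander is pushed more than 40 mm from its place (distance of any of pedestal, brush, paste_can, wash_jar, weight from where it was at the start of the episode above 0.04 m).
Of long_1, long_2, short_1, short_2, short_3 only 3 to 5 are there at a start; the rules pass over those that are not, and their reading is None.
At some moment in a run one of long_1, long_2, short_1, short_2, short_3 may be knocked a few centimetres aside while the robot is not near it.
Once in a run the grip may slacken for a moment while it holds something.
It also fails if it takes over 210 s, if anything falls off the work surface, if the arm or the gripper's body presses on something with over 40 N, if the wrist force passes 120 N, or if a joint passes its speed limit or range.

## Robot

A 6-joint arm with a two-finger parallel gripper is mounted at the origin on the work surface. World frame = base frame: x ahead of the robot, y to its left, z up, the work surface at z = 0. Lengths are in mm, angles in degrees, forces in N, time in s.
With the tool pointing down it reaches from about 350 to 850 mm from the base axis. Payload 8.1 kg.
Tool frame: the origin (TCP) lies at the very end of the fingers, on their centre line; the grasp point (between the pads) lies grip_depth behind it (grip_depth is the distance from the TCP to the grasp point, in mm); z points along the fingers, y is the direction in which the jaws open and shut (so a half turn about z gives the same grasp; the last joint's range is limited). The gripper opens to 85 mm and grips with 20 to 120 N. Pads are 22 mm wide; open, the fingers measure 114 mm over their backs; the gripper's body (76 mm by 85 mm) begins 54 mm behind the grasp point. The pads swing forward as they close: fully open they stand 13 mm farther back than shut.
Start: joints at [-69.695, 7.471, 85.268, -0, 87.261, -4.893], TCP at [255.475, -542.898, 231.292] pointing down, gripper open.
Joint ranges: [-169.43, 169.43], [-51.17, 129.36], [1.28, 143.12], [-76.62, 256.62], [0, 156.53], [-152.29, 152.29]. Speed limits (degrees/s): [136.94, 136.94, 159.86, 180, 180, 180].

## Interface

Orientations are given as [roll, pitch, yaw] about the fixed x, y, z axes, in that order (R = Rz(yaw) Ry(pitch) Rx(roll)).
In Python, from bench import * gives the robot as it stands.
- The arm moves only by the tool step_arm, never from a script. Its argument "plan" is a list of rows, each an object of numbers: "grip": the finger opening in cm, from 0 to 8.54; "tx", "ty", "tz": the shift along the tool's x, y, z in cm; "ax", "ay", "az": the turn, a rotation vector about the tool's x, y, z in degrees. In form: [{"grip": .., "tx": .., "ty": .., "tz": .., "ax": .., "ay": .., "az": ..}, ...]. A call has 1 to 8 rows; each row shifts and turns the commanded pose from where the row before left it, along the tool's axes as they then stand; what a row does not reach is not made up. A row lasts 1/12 s, in which the tool goes at most 41.7 mm and 7.16 degrees, less where a joint would pass 70% of its speed; a pose out of reach is approached as far as the arm can. A call with a gripper value outside its range is refused whole. The fingers move at their own pace and stop on an object; "newtons" is the grip in N (left out, the last holds). Time passes only in rows, so rows that do not move let the fingers close. It gives the time, the measured TCP pose, the force and the opening at its end, in the units of the state.
- sense(): the state, without advancing time (a new reading comes with each control period).
- snapshot(name): name is "side" or "top" or "wrist"; returns the picture (420x560x3 uint8, red, green, blue); there is no depth.
- camera_model(name): a dict with "intrinsics" (3x3 intrinsics, pixels), "pose" (4x4, takes a point from camera to world coordinates); the wrist camera has in their place "T_tool_cam" (4x4, takes a point from camera to tool coordinates, whose origin is the TCP and whose axes are the flange's). Camera axes: x right, y down, z forward; pixel columns grow to the right and rows downward; lengths in mm; the calibration is good to about 2 mm. The wrist camera is an equidistant fisheye: a pixel r from the principal point sees the ray r / f radians off the axis. A picture is of the moment at which its call begins: read the wrist's pose just before it. camera_model takes no time and is no camera call.
- hand_in(): hands the job in, once; it reports no verdict.
The state is a dict: "time": time; "joint_pos": joint angles; "qd": joint speeds; "joint_efforts": joint torques, N m; "tool_pos": TCP position; "tcp_rot": TCP orientation; "ft_force": force on the tool from outside, world axes, zero at the start; "wrist_torque": the same for the moment, N m; "finger_gap": finger opening in mm.
Only numpy, scipy, OpenCV 4.12 (cv2) and the standard library are available. Lean on these libraries where they do the work, as an engineer would, in place of code of your own. Each camera call takes 0.05 s, during which the arm holds its last target.

## Working session

There is one attempt and no reset: what is moved stays moved. The work goes in short steps, Python scripts to look and compute and a tool call to move; the robot and the scene stay as the last step left them, time stands still between calls to the robot, and variables do not carry over. Pictures are saved under pics/ and viewed, and the job is handed in when it is done.

Besides the shell and the picture viewer there is one more tool, called after "Request:" by a JSON object that holds its "api" and its "payload". step_arm: Moves the arm, as the interface text tells. Its arguments: {"type":"object","properties":{"plan":{"type":"array","items":{"type":"object","properties":{"grip":{"type":"number"},"tx":{"type":"number"},"ty":{"type":"number"},"tz":{"type":"number"},"ax":{"type":"number"},"ay":{"type":"number"},"az":{"type":"number"}}}},"newtons":{"type":"number"}},"required":["plan"]}

```bash
ls; mkdir -p pics
python3 - <<'E'
from bench import *
import cv2
print(sense())
for n in ['side','top','wrist']:
    print(n,camera_model(n))
    cv2.imwrite(f'pics/{n}0.png',snapshot(n)[:,:,::-1])
E
```

```text
pics
{'time': 0.0, 'joint_pos': array([-6.96946404e+01,  7.51745577e+00,  8.53300998e+01, -9.10920974e-04,
        8.72617704e+01, -4.89389855e+00]), 'qd': array([ 0.03361293,  0.02278593,  0.02388738,  0.09560159, -0.01907685,
       -0.00980087]), 'joint_efforts': array([ 1.09594039e-04, -5.69412446e+01, -5.00548625e+01, -5.89867227e-05,
        1.49944983e-02,  1.76340222e-05]), 'tool_pos': array([ 255.27222381, -542.36835592,  230.21210097]), 'tcp_rot': array([-1.79890995e+02, -8.42020170e-03,  2.51992945e+01]), 'ft_force': array([-0.05884923,  0.05440673,  0.91917458]), 'wrist_torque': array([ 0.02257791,  0.04207217, -0.05126779]), 'finger_gap': 85.3810037333687}
side {'intrinsics': array([[512.10067762,   0.        , 279.43599989],
       [  0.        , 512.10067762, 210.47903412],
       [  0.        ,   0.        ,   1.        ]]), 'pose': array([[-9.94810019e-01, -4.64075680e-02,  9.05503353e-02,
         3.93543272e+02],
       [-1.01177777e-01,  5.45410766e-01, -8.32039755e-01,
         1.14580601e+03],
       [-1.07741862e-02, -8.36883166e-01, -5.47275509e-01,
         8
[... 458 characters left out ...]
    [ 1.94758784e-02, -1.62695576e-01, -9.86484080e-01,
         1.17792887e+03],
       [ 0.00000000e+00,  0.00000000e+00,  0.00000000e+00,
         1.00000000e+00]])}
wrist {'intrinsics': array([[325.1922621 ,   0.        , 279.81018629],
       [  0.        , 325.1922621 , 208.06639148],
       [  0.        ,   0.        ,   1.        ]]), 'T_tool_cam': array([[-7.98971444e-04, -9.60941909e-01, -2.76749001e-01,
         7.03520300e+01],
       [ 9.99999569e-01, -6.37116380e-04, -6.74760411e-04,
         4.72290687e-02],
       [ 4.72084235e-04, -2.76749421e-01,  9.60942004e-01,
        -1.42223550e+02],
       [ 0.00000000e+00,  0.00000000e+00,  0.00000000e+00,
         1.00000000e+00]])}
```

View pics/side0.png

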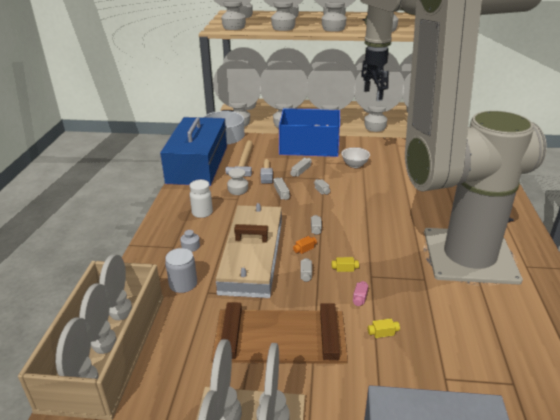

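View pics/top0.png

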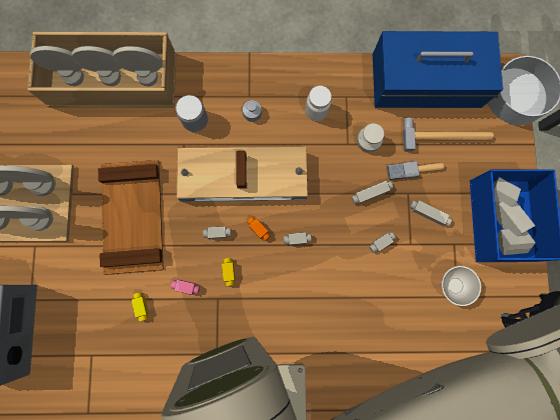

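View pics/wrist0.png

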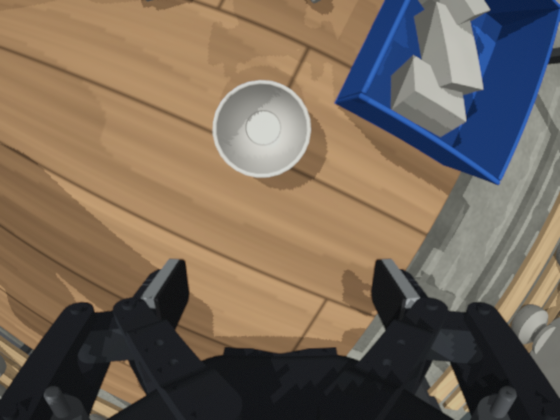

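```bash
cat > h.py <<'E'
import numpy as np, cv2
from bench import *
from scipy.spatial.transform import Rotation as Ro
def ray(n,uv,T=None):
    m=camera_model(n); K=np.array(m['intrinsics'])
    d=np.array([(uv[0]-K[0,2])/K[0,0],(uv[1]-K[1,2])/K[1,1],1.])
    if n=='wrist':
        r=np.hypot(d[0],d[1]); d=np.array([np.sin(r)*d[0]/r,np.sin(r)*d[1]/r,np.cos(r)]) if r>1e-9 else np.array([0,0,1.])
        P=T@np.array(m['T_tool_cam'])
    else: P=np.array(m['pose'])
    d=P[:3,:3]@d
    return P[:3,3],d/np.linalg.norm(d)
def Ttool(s=None):
    s=s or sense(); T=np.eye(4); T[:3,:3]=Ro.from_euler('xyz',s['tcp_rot'],degrees=True).as_matrix(); T[:3,3]=s['tool_pos']; return T
def plane(n,uv,z,T=None):
    o,d=ray(n,uv,T); return o+d*(z-o[2])/d[2]
def tri(rays):
    A=np.zeros((3,3));b=np.zeros(3)
    for o,d in rays:
        M=np.eye(3)-np.outer(d,d);A+=M;b+=M@o
    p=np.linalg.solve(A,b)
    return p,[float(np.linalg.norm((np.eye(3)-np.outer(d,d))@(p-o))) for o,d in rays]
def proj(n,p,T=None):
    m=camera_model(n);K=np.array(m['intrinsics'])
    P=np.array(m['pose']) if n!='wrist' else T@np.array(m['T_tool_cam'])
    c=np.linalg.inv(P)@np.append(p,1); 
    if n!='wrist': q=c[:2]/c[2]
    else:
        h=np.hypot(c[0],c[1]); q=c[:2]/h*np.arctan2(h,c[2])
    return K[0,0]*q[0]+K[0,2],K[1,1]*q[1]+K[1,2]
def snap(n,name,crop=None,k=1):
    T=Ttool(); im=snapshot(n)[:,:,::-1].copy()
    cv2.imwrite(f'pics/{name}_raw.png',im); np.save(f'pics/{name}_T.npy',T)
    if crop: a,b,c,d=crop; im=im[b:d,a:c]
    cv2.imwrite(f'pics/{name}.png',cv2.resize(im,None,fx=k,fy=k,interpolation=cv2.INTER_CUBIC))
    return T
def blobs(im,lo,hi,amin,amax):
    m=cv2.inRange(cv2.cvtColor(im,cv2.COLOR_BGR2HSV),lo,hi)
    m=cv2.morphologyEx(m,cv2.MORPH_OPEN,np.ones((3,3)))
    out=[]
    for c in cv2.findContours(m,cv2.RETR_EXTERNAL,cv2.CHAIN_APPROX_NONE)[0]:
        a=cv2.contourArea(c)
        if amin<a<amax: out.append((a,cv2.minAreaRect(c),c))
    return out
def go(x=None,y=None,z=None,yaw=None):
    "print needed tool-frame delta (cm,deg), tool assumed pointing down"
    T=Ttool(); t=T[:3,3].copy()
    for i,v in enumerate((x,y,z)):
        if v is not None: t[i]=v
    d=T[:3,:3].T@(t-T[:3,3])/10
    s=sense(); print('pos',s['tool_pos'].round(1),'rot',s['tcp_rot'].round(2),'gap',round(s['finger_gap'],1),'F',s['ft_force'].round(1),'t',round(s['time'],2))
    az=None if yaw is None else (s['tcp_rot'][2]-yaw+90)%180-90
    print('tool delta cm',d.round(2),'az',az, 'rows',np.linalg.norm(d)/4.17)
E
python3 - <<'E'
from h import *
t=cv2.imread('pics/top0.png'); s=cv2.imread('pics/side0.png')
cv2.imwrite('pics/topA.png',cv2.resize(t[120:270,90:350],None,fx=3,fy=3,interpolation=cv2.INTER_CUBIC))
cv2.imwrite('pics/topB.png',cv2.resize(t[130:270,270:470],None,fx=4,fy=4,interpolation=cv2.INTER_CUBIC))
cv2.imwrite('pics/sideA.png',cv2.resize(s[150:370,180:400],None,fx=2.7,fy=2.7,interpolation=cv2.INTER_CUBIC))
for n,im in (('top',t),('side',s)):
    for a,r,c in blobs(im,(0,0,110),(180,45,255),60,1500):
        print(n,a,np.round(r[0],1),np.round(r[1],1),round(r[2],1),plane(n,r[0],14).round(0))
E
```

```text
top 1107.5 [461.5 285. ] [40.3 36.1] 45.0 [ 300. -512.   14.]
top 213.0 [382.7 241.7] [10.8 26.3] 56.3 [ 413. -313.   14.]
top 206.5 [297. 238.] [10. 26.] 90.0 [424. -91.  14.]
top 200.5 [216.5 232. ] [10. 25.] 90.0 [440. 118.  14.]
top 83.0 [ 39.6 224.3] [ 7.1 18.3] 55.0 [463. 573.  14.]
top 69.5 [ 28.5 222. ] [ 6. 15.] 90.0 [469. 601.  14.]
top 123.5 [ 16.5 208.5] [33.2  4.6] 2.9 [504. 635.  14.]
top 354.0 [431.  211.5] [43.4  9.8] 26.6 [ 492. -445.   14.]
top 73.5 [ 44.2 187.8] [ 7.5 15.1] 49.4 [559. 568.  14.]
top 336.0 [372.2 191.4] [10.2 41.2] 68.2 [ 546. -291.   14.]
top 78.0 [ 31.5 185. ] [ 6. 15.] 90.0 [566. 602.  14.]
top 127.0 [ 18.  168.8] [36.3  5. ] 3.9 [610. 640.  14.]
top 351.0 [403.4 169.5] [14.3 29.1] 84.8 [ 606. -377.   14.]
top 489.5 [370.5 136.5] [25. 25.] 90.0 [ 697. -293.   14.]
top 896.5 [548.1 153.5] [72.7 24.9] 84.3 [ 649. -773.   14.]
top 244.5 [409. 133.] [30. 10.] 90.0 [ 707. -398.   14.]
top 236.0 [251.5 108.5] [17. 17.] 90.0 [777.  28.  14.]
top 482.0 [188.5 107. ] [24. 25.] 90.0 [781. 199.  14.]
top 442.0 [318.   99.5] [27. 24.] 90.0 [ 803. -153.   14.
[... 1004 characters left out ...]
3] [29.1 63.3] 9.1 [776. 107.  14.]
side 143.5 [316.  224.5] [17. 10.] 90.0 [421. -92.  14.]
side 138.5 [321.8 186.3] [17.  10.6] 45.0 [ 411. -314.   14.]
side 659.5 [200.5 198. ] [36. 21.] 90.0 [ 793. -208.   14.]
side 191.0 [281.4 187.8] [23.3 10.7] 63.4 [ 543. -293.   14.]
side 137.0 [266. 175.] [14. 12.] 90.0 [ 604. -374.   14.]
side 468.0 [237.5 180. ] [28. 25.] 90.0 [ 695. -332.   14.]
side 145.0 [299.8 165.8] [ 9.9 24. ] 42.5 [ 493. -449.   14.]
side 346.0 [355.  156.5] [17. 26.] 90.0 [ 298. -537.   14.]
side 290.0 [375.5 122. ] [16. 21.] 90.0 [ 207. -856.   14.]
side 72.0 [276.1 117.9] [ 7.3 15.7] 13.0 [ 622. -867.   14.]
side 191.5 [373.5  31.5] [21. 15.] 90.0 [  140. -2330.    14.]
```

View pics/topA.png

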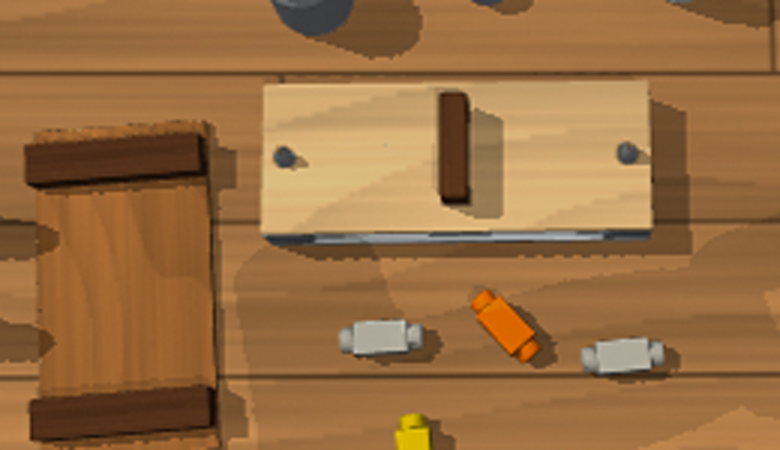

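View pics/topB.png

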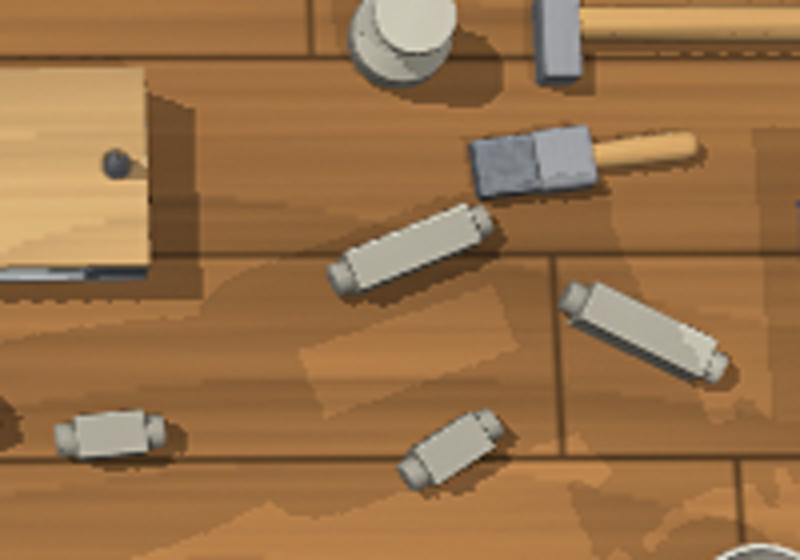

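View pics/sideA.png

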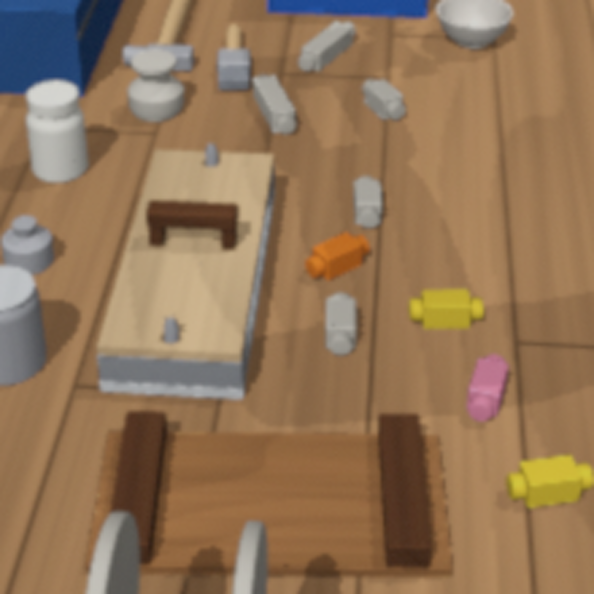

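Run:
```python
from h import *
A=lambda u,v:(90+u/3,120+v/3)
S=lambda u,v:(180+u/2.7,150+v/2.7)
for nm,a,s in (('pinL',(283,152),(171,318)),('pinR',(627,149),(211,145))):
    print(nm,tri([ray('top',A(*a)),ray('side',S(*s))]))
# bar ends
print('bar far',tri([ray('top',A(453,93)),ray('side',S(150,203))]))
print('bar near',tri([ray('top',A(454,203)),ray('side',S(237,206))]))
print('bar c z86',plane('top',A(453,148),86))
# stand bearers corners top z35
for uv in ((27,145),(203,133),(207,174),(30,187),(33,400),(215,386),(215,427),(33,440)): print('stand',plane('top',A(*uv),35).round(1))
go(600,60,300,None)
```

```text
pinL (array([588.26681819, 193.16920626,  72.92609605]), [0.8361987141244015, 0.8361987141245526])
pinR (array([590.42502311, -94.84034991,  75.07696054]), [0.002716833755582001, 0.0027168337557046396])
bar far (array([631.46616425,  49.70410869,  97.35630263]), [1.2202040729216517, 1.2202040729215684])
bar near (array([542.26648634,  48.2362212 ,  97.07808808]), [2.232437767091871, 2.2324377670916835])
bar c z86 [588.89424981  50.22670731  86.        ]
stand [605.4 421.1  35. ]
stand [615.7 270.4  35. ]
stand [579.3 265.6  35. ]
stand [568.3 416.4  35. ]
stand [385.9 403.3  35. ]
stand [396.7 252.2  35. ]
stand [362.5 250.9  35. ]
stand [352.7 401.4  35. ]
pos [ 255.3 -542.5  230.5] rot [-1.7992e+02 -1.0000e-02  2.5200e+01] gap 84.9 F [ 0.2 -0.5  1. ] t 0.15
tool delta cm [ 56.84 -39.85  -6.89] az None rows 16.728567396754762
```

Request:
{"api": "step_arm", "payload": {"plan": [{"grip":8.5,"tx":3.2,"ty":-2.2,"tz":-0.4},{"grip":8.5,"tx":3.2,"ty":-2.2,"tz":-0.4},{"grip":8.5,"tx":3.2,"ty":-2.2,"tz":-0.4},{"grip":8.5,"tx":3.2,"ty":-2.2,"tz":-0.4},{"grip":8.5,"tx":3.2,"ty":-2.2,"tz":-0.4},{"grip":8.5,"tx":3.2,"ty":-2.2,"tz":-0.4},{"grip":8.5,"tx":3.2,"ty":-2.2,"tz":-0.4},{"grip":8.5,"tx":3.2,"ty":-2.2,"tz":-0.4}]}}

```text
invalid input
```

Request:
{"api": "step_arm", "payload": {"plan": [{"grip":8.5,"tx":3.2,"ty":-2.2,"tz":-0.4},{"grip":8.5,"tx":3.2,"ty":-2.2,"tz":-0.4},{"grip":8.5,"tx":3.2,"ty":-2.2,"tz":-0.4},{"grip":8.5,"tx":3.2,"ty":-2.2,"tz":-0.4},{"grip":8.5,"tx":3.2,"ty":-2.2,"tz":-0.4},{"grip":8.5,"tx":3.2,"ty":-2.2,"tz":-0.4},{"grip":8.5,"tx":3.2,"ty":-2.2,"tz":-0.4},{"grip":8.5,"tx":3.2,"ty":-2.2,"tz":-0.4}]}}

```text
invalid input
```

Request:
{"api": "step_arm", "payload": {"plan": [{"grip":8.5,"az":6.3},{"grip":8.5,"az":6.3},{"grip":8.5,"az":6.3},{"grip":8.5,"az":6.3},{"grip":8.5},{"grip":8.5}]}}

```text
invalid input
```

Run:
```python
from h import *
go(589,49,250,0)
snap('wrist','w1')
```

```text
pos [ 255.3 -542.5  230.5] rot [-1.7992e+02 -1.0000e-02  2.5200e+01] gap 84.9 F [ 0.2 -0.5  1. ] t 0.15
tool delta cm [ 55.37 -39.32  -1.89] az 25.19909256217747 rows 16.29232858663852
```

View pics/w1.png

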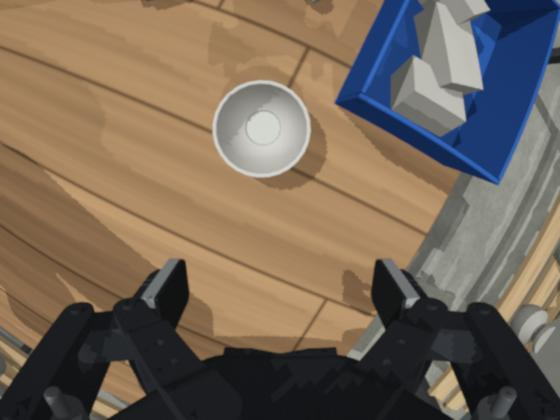

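The moves were refused, probably because every row needs all its keys. I'll send full rows.

Request:
{"api": "step_arm", "payload": {"plan": [{"grip":8.5,"tx":3.2,"ty":-2.2,"tz":-0.4,"ax":0,"ay":0,"az":0},{"grip":8.5,"tx":3.2,"ty":-2.2,"tz":-0.4,"ax":0,"ay":0,"az":0},{"grip":8.5,"tx":3.2,"ty":-2.2,"tz":-0.4,"ax":0,"ay":0,"az":0},{"grip":8.5,"tx":3.2,"ty":-2.2,"tz":-0.4,"ax":0,"ay":0,"az":0},{"grip":8.5,"tx":3.2,"ty":-2.2,"tz":-0.4,"ax":0,"ay":0,"az":0},{"grip":8.5,"tx":3.2,"ty":-2.2,"tz":-0.4,"ax":0,"ay":0,"az":0},{"grip":8.5,"tx":3.2,"ty":-2.2,"tz":-0.4,"ax":0,"ay":0,"az":0},{"grip":8.5,"tx":3.2,"ty":-2.2,"tz":-0.4,"ax":0,"ay":0,"az":0}], "newtons": 60}}

```text
time: 0.87
tool_pos: [412.7, -272.9, 263.5]
tcp_rot: [180.0, -0.0, 25.2]
ft_force: [0.4, -1.0, -0.3]
finger_gap: 85.2
```

Request:
{"api": "step_arm", "payload": {"plan": [{"grip":8.5,"tx":3.2,"ty":-2.2,"tz":-0.4,"ax":0,"ay":0,"az":0},{"grip":8.5,"tx":3.2,"ty":-2.2,"tz":-0.4,"ax":0,"ay":0,"az":0},{"grip":8.5,"tx":3.2,"ty":-2.2,"tz":-0.4,"ax":0,"ay":0,"az":0},{"grip":8.5,"tx":3.2,"ty":-2.2,"tz":-0.4,"ax":0,"ay":0,"az":0},{"grip":8.5,"tx":3.2,"ty":-2.2,"tz":-0.4,"ax":0,"ay":0,"az":0},{"grip":8.5,"tx":3.2,"ty":-2.2,"tz":-0.4,"ax":0,"ay":0,"az":0},{"grip":8.5,"tx":3.2,"ty":-2.2,"tz":-0.4,"ax":0,"ay":0,"az":0},{"grip":8.5,"tx":3.2,"ty":-2.2,"tz":-0.4,"ax":0,"ay":0,"az":0}]}}

```text
time: 1.53
tool_pos: [569.4, -4.5, 295.4]
tcp_rot: [180.0, 0.0, 25.2]
ft_force: [0.5, -0.7, 0.4]
finger_gap: 85.0
```

Request:
{"api": "step_arm", "payload": {"plan": [{"grip":8.5,"tx":0,"ty":0,"tz":0,"ax":0,"ay":0,"az":6.3},{"grip":8.5,"tx":0,"ty":0,"tz":0,"ax":0,"ay":0,"az":6.3},{"grip":8.5,"tx":0,"ty":0,"tz":0,"ax":0,"ay":0,"az":6.3},{"grip":8.5,"tx":0,"ty":0,"tz":0,"ax":0,"ay":0,"az":6.3},{"grip":8.5,"tx":0,"ty":0,"tz":0,"ax":0,"ay":0,"az":0},{"grip":8.5,"tx":0,"ty":0,"tz":0,"ax":0,"ay":0,"az":0}]}}

```text
time: 2.03
tool_pos: [568.8, -6.4, 295.1]
tcp_rot: [-180.0, 0.0, 0.2]
ft_force: [-0.6, 1.3, 1.0]
finger_gap: 85.2
```

Run:
```python
from h import *
snap('wrist','w1')
go(589,49,250,0)
```

```text
pos [568.8  -6.4 295.2] rot [-1.8e+02  1.0e-02  2.2e-01] gap 84.9 F [-0.2  0.3  0.2] t 2.08
tool delta cm [ 2.04 -5.54  4.51] az 0.21857025008253572 rows 1.7818632697205612
```

View pics/w1.png

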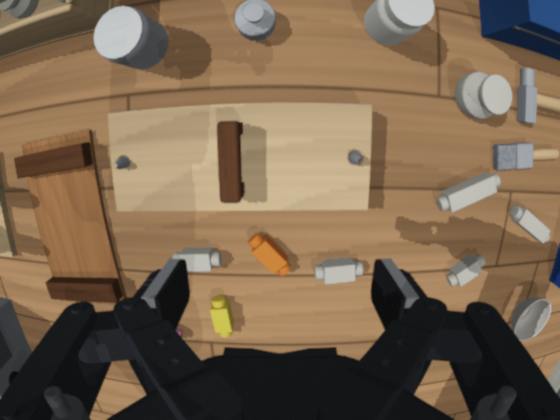

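Request:
{"api": "step_arm", "payload": {"plan": [{"grip":8.5,"tx":1.0,"ty":-2.8,"tz":1.5,"ax":0,"ay":0,"az":0.2},{"grip":8.5,"tx":1.0,"ty":-2.7,"tz":1.5,"ax":0,"ay":0,"az":0},{"grip":8.5,"tx":0,"ty":0,"tz":1.5,"ax":0,"ay":0,"az":0},{"grip":8.5,"tx":0,"ty":0,"tz":0,"ax":0,"ay":0,"az":0},{"grip":8.5,"tx":0,"ty":0,"tz":0,"ax":0,"ay":0,"az":0}]}}

```text
time: 2.5
tool_pos: [588.2, 48.4, 249.3]
tcp_rot: [180.0, 0.2, -0.1]
ft_force: [-0.5, -0.3, 0.7]
finger_gap: 84.7
```

Run:
```python
from h import *
snap('wrist','w2')
a=cv2.imread('pics/w1_raw.png');b=cv2.imread('pics/w2_raw.png')
cv2.imwrite('pics/w1c.png',cv2.resize(a[90:220,100:380],None,fx=2.8,fy=2.8,interpolation=cv2.INTER_CUBIC))
cv2.imwrite('pics/w2c.png',cv2.resize(b[70:230,120:440],None,fx=2.5,fy=2.5,interpolation=cv2.INTER_CUBIC))
go()
```

```text
pos [588.8  48.1 250.6] rot [ 1.7998e+02  2.0000e-02 -1.3000e-01] gap 84.9 F [ 0.2 -0.4 -0. ] t 2.55
tool delta cm [0. 0. 0.] az None rows 0.0
```

View pics/w1c.png

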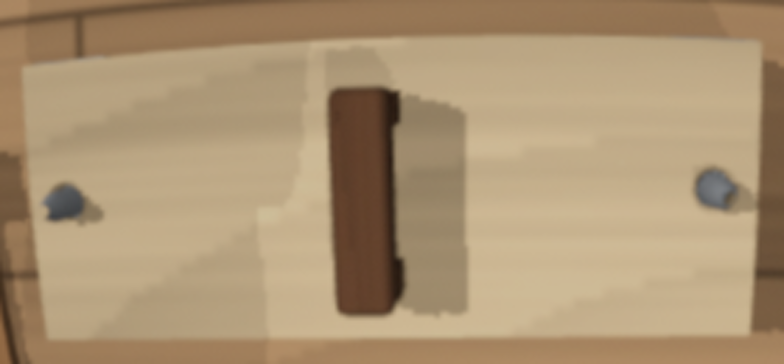

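View pics/w2c.png

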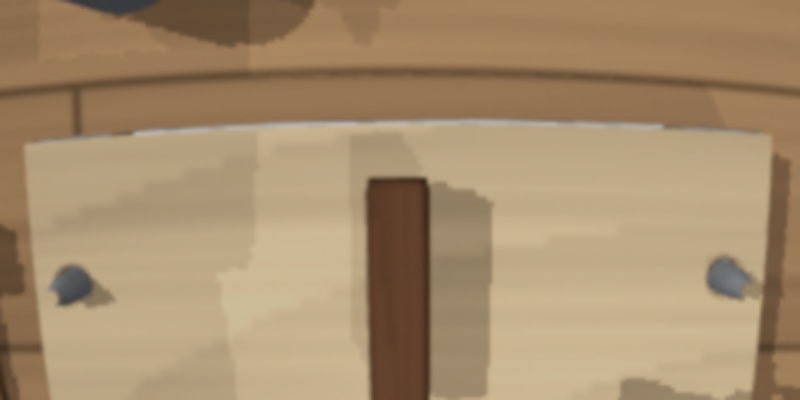

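View pics/w2.png

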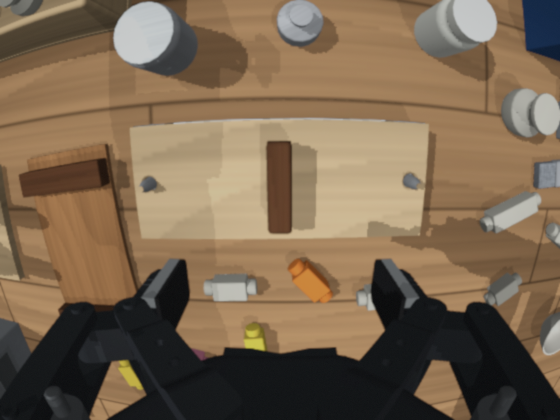

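Run:
```python
from h import *
b=cv2.imread('pics/w2_raw.png')
T1=np.load('pics/w1_T.npy');T2=np.load('pics/w2_T.npy')
W1=lambda u,v:(100+u/2.8,90+v/2.8)
W2=lambda u,v:(120+u/2.5,70+v/2.5)
def bar(f):
    im=cv2.imread(f); m=cv2.inRange(cv2.cvtColor(im,cv2.COLOR_BGR2HSV),(0,90,50),(14,255,125))
    m[:, :190]=0;m[:,330:]=0;m[260:]=0
    n,l,st,ce=cv2.connectedComponentsWithStats(m); i=1+np.argmax(st[1:,4]); c=cv2.findContours((l==i).astype(np.uint8),0,1)[0][0]
    print(f,st[i],cv2.minAreaRect(c)); return st[i]
bar('pics/w1_raw.png');bar('pics/w2_raw.png')
P={'pinLtip':((48,212),(58,298)),'pinRtip':((733,192),(750,293)),
 'barTL':((331,90),(369,180)),'barTR':((388,90),(427,180)),'brdTL':((23,67),(25,145)),'brdTR':((762,41),(771,136))}
for k,(a,c) in P.items():
    p,e=tri([ray('wrist',W1(*a),T1),ray('wrist',W2(*c),T2)]); print(k,p.round(1),np.round(e,1))
# board corner at z=54 from w2 full image
for uv in ((130,128),(428,124),(420,235),(141,239)): print('brd',plane('wrist',uv,54,T2).round(1))
for uv in ((267,141.5),(291,141.5),(291.5,233),(270,234)): print('bar96',plane('wrist',uv,96,T2).round(1))
for uv in ((331,90),(388,90),(339,313),(393,313)): print('bar96 w1',plane('wrist',W1(*uv),96,T1).round(1))
```

```text
pics/w1_raw.png [ 218  122   25   80 1674] ((229.84483337402344, 161.48106384277344), (79.23157501220703, 23.363880157470703), 89.19306945800781)
pics/w2_raw.png [ 267  142   25   91 2097] ((279.0946350097656, 186.97393798828125), (90.45055389404297, 23.85038185119629), 88.63607025146484)
pinLtip [588.  193.3  74.9] [0.1 0.1]
pinRtip [593.3 -96.7  84.1] [1.8 1.8]
barTL [634.5  59.9  89. ] [0.2 0.2]
barTR [634.   38.3  84.8] [0.4 0.4]
brdTL [653.2 214.4  52.5] [0.2 0.2]
brdTR [ 656.7 -116.3   51.8] [0.4 0.4]
brd [653.1 213.8  54. ]
brd [ 656.8 -114.6   54. ]
brd [ 527.2 -117.6   54. ]
brd [522.7 213.9  54. ]
bar96 [635.7  60.1  96. ]
bar96 [635.7  38.4  96. ]
bar96 [547.8  37.3  96. ]
bar96 [546.8  58.2  96. ]
bar96 w1 [634.4  58.7  96. ]
bar96 w1 [633.8  37.   96. ]
bar96 w1 [547.7  58.3  96. ]
bar96 w1 [547.7  36.9  96. ]
```

Run:
```python
import bench
print([n for n in dir(bench) if not n.startswith('_')])
try: print(bench.grip_depth)
except Exception as e: print(e)
from h import *
go(590.3,48.3,None,0.6)
```

```text
['PlanningError', 'camera_model', 'grip_depth', 'hand_in', 'sense', 'snapshot']
18.700000000000003
pos [588.8  48.1 250.6] rot [ 1.7998e+02  2.0000e-02 -1.3000e-01] gap 84.9 F [ 0.2 -0.4 -0. ] t 2.55
tool delta cm [ 0.15 -0.02 -0.  ] az -0.7271495016223071 rows 0.03554343888074992
```

Request:
{"api": "step_arm", "payload": {"plan": [{"grip":6.0,"tx":0.15,"ty":0,"tz":2.5,"ax":0,"ay":0,"az":-0.7},{"grip":6.0,"tx":0,"ty":0,"tz":2.5,"ax":0,"ay":0,"az":0},{"grip":6.0,"tx":0,"ty":0,"tz":2.5,"ax":0,"ay":0,"az":0},{"grip":6.0,"tx":0,"ty":0,"tz":2.5,"ax":0,"ay":0,"az":0},{"grip":6.0,"tx":0,"ty":0,"tz":2.0,"ax":0,"ay":0,"az":0},{"grip":6.0,"tx":0,"ty":0,"tz":0,"ax":0,"ay":0,"az":0}]}}

```text
time: 3.05
tool_pos: [588.1, 47.6, 126.7]
tcp_rot: [180.0, 0.3, 0.5]
ft_force: [-1.0, 0.2, -0.9]
finger_gap: 59.8
```

Run:
```python
from h import *
snap('wrist','w3')
go(590.3,48.3,67.5,0.6)
```

```text
pos [589.2  47.7 129.2] rot [180.     0.19   0.48] gap 59.6 F [0.4 0.5 1.1] t 3.1
tool delta cm [ 0.13 -0.06  6.17] az -0.12266373758167504 rows 1.4802384770586345
```

View pics/w3.png

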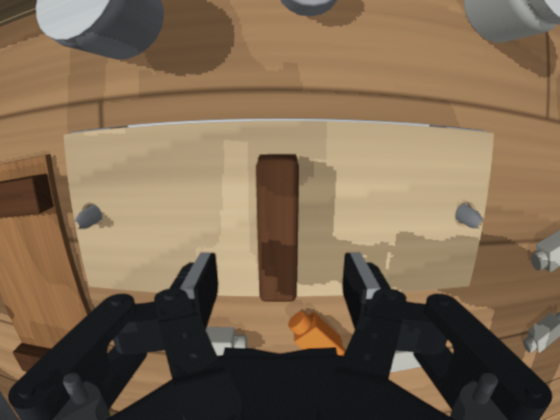

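Request:
{"api": "step_arm", "payload": {"plan": [{"grip":6.0,"tx":0.1,"ty":0,"tz":2.0,"ax":0,"ay":0,"az":-0.1},{"grip":6.0,"tx":0,"ty":0,"tz":2.0,"ax":0,"ay":0,"az":0},{"grip":6.0,"tx":0,"ty":0,"tz":2.1,"ax":0,"ay":0,"az":0},{"grip":6.0,"tx":0,"ty":0,"tz":0,"ax":0,"ay":0,"az":0},{"grip":6.0,"tx":0,"ty":0,"tz":0,"ax":0,"ay":0,"az":0}]}}

```text
time: 3.52
tool_pos: [591.9, 48.2, 70.7]
tcp_rot: [180.0, -0.0, 0.6]
ft_force: [0.2, -0.2, 0.3]
finger_gap: 60.3
```

Run:
```python
from h import *
snap('wrist','w4')
go(590.3,48.3,67.5,0.6)
```

```text
pos [592.9  48.3  71.9] rot [ 1.8e+02 -1.5e-01  5.9e-01] gap 59.7 F [1.2 0.3 0.7] t 3.57
tool delta cm [-0.26 -0.01  0.44] az -0.009043971965141395 rows 0.12156743948053864
```

View pics/w4.png

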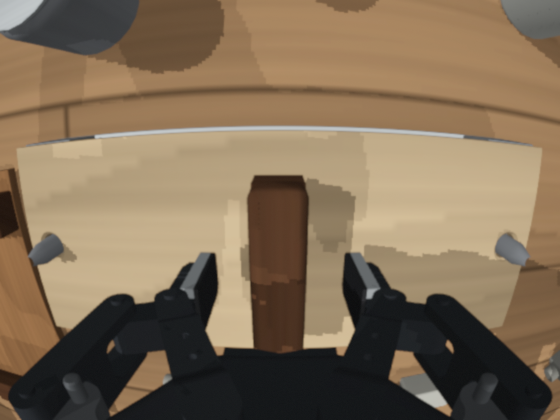

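Request:
{"api": "step_arm", "payload": {"plan": [{"grip":6.0,"tx":-0.15,"ty":0,"tz":0.3,"ax":0,"ay":0,"az":0},{"grip":1.5,"tx":0,"ty":0,"tz":0,"ax":0,"ay":0,"az":0},{"grip":1.5,"tx":0,"ty":0,"tz":0,"ax":0,"ay":0,"az":0},{"grip":1.5,"tx":0,"ty":0,"tz":0,"ax":0,"ay":0,"az":0},{"grip":1.5,"tx":0,"ty":0,"tz":0,"ax":0,"ay":0,"az":0},{"grip":1.5,"tx":0,"ty":0,"tz":0,"ax":0,"ay":0,"az":0},{"grip":1.5,"tx":0,"ty":0,"tz":0,"ax":0,"ay":0,"az":0},{"grip":1.5,"tx":0,"ty":0,"tz":0,"ax":0,"ay":0,"az":0}], "newtons": 100}}

```text
time: 4.23
tool_pos: [590.7, 48.7, 67.6]
tcp_rot: [-180.0, -0.1, 0.6]
ft_force: [-2.4, 0.0, 5.0]
finger_gap: 22.7
```

Run:
```python
from h import *
go()
```

```text
pos [590.7  48.7  67.6] rot [-1.7999e+02 -9.0000e-02  6.0000e-01] gap 22.7 F [-2.4  0.   5. ] t 4.23
tool delta cm [0. 0. 0.] az None rows 0.0
```

Request:
{"api": "step_arm", "payload": {"plan": [{"grip":1.5,"tx":0,"ty":0,"tz":-0.5,"ax":0,"ay":0,"az":0},{"grip":1.5,"tx":0,"ty":0,"tz":-1.0,"ax":0,"ay":0,"az":0},{"grip":1.5,"tx":0,"ty":0,"tz":-1.5,"ax":0,"ay":0,"az":0},{"grip":1.5,"tx":0,"ty":0,"tz":-2.0,"ax":0,"ay":0,"az":0},{"grip":1.5,"tx":0,"ty":0,"tz":-2.0,"ax":0,"ay":0,"az":0},{"grip":1.5,"tx":0,"ty":0,"tz":-2.0,"ax":0,"ay":0,"az":0},{"grip":1.5,"tx":0,"ty":0,"tz":-2.0,"ax":0,"ay":0,"az":0},{"grip":1.5,"tx":0,"ty":0,"tz":-2.0,"ax":0,"ay":0,"az":0}]}}

```text
time: 4.9
tool_pos: [589.3, 48.5, 197.2]
tcp_rot: [180.0, 0.1, 0.6]
ft_force: [-0.4, -0.2, -4.5]
finger_gap: 22.5
```

Request:
{"api": "step_arm", "payload": {"plan": [{"grip":1.5,"tx":0,"ty":0,"tz":-1.0,"ax":0,"ay":0,"az":0},{"grip":1.5,"tx":0,"ty":0,"tz":0,"ax":0,"ay":0,"az":0},{"grip":1.5,"tx":0,"ty":0,"tz":0,"ax":0,"ay":0,"az":0}]}}

```text
time: 5.15
tool_pos: [590.0, 48.5, 206.2]
tcp_rot: [180.0, -0.0, 0.6]
ft_force: [-0.1, 0.3, -4.7]
finger_gap: 22.4
```

Run:
```python
from h import *
snap('side','s5'); snap('top','t5')
go()
```

```text
pos [588.9  48.5 204.3] rot [-180.      0.18    0.6 ] gap 22.5 F [ 0.5  0.3 -5.2] t 5.25
tool delta cm [0. 0. 0.] az None rows 0.0
```

View pics/s5.png

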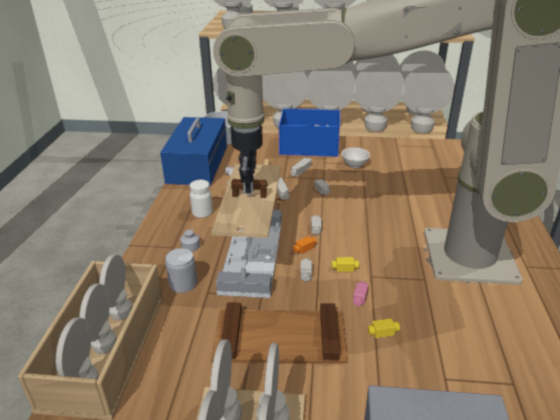

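View pics/t5.png

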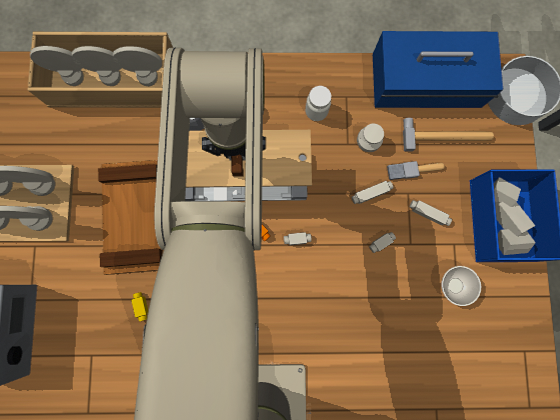

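Request:
{"api": "step_arm", "payload": {"plan": [{"grip":1.5,"tx":0,"ty":0,"tz":0,"ax":0,"ay":0,"az":-3},{"grip":1.5,"tx":0,"ty":0,"tz":0,"ax":0,"ay":0,"az":-6},{"grip":1.5,"tx":0,"ty":0,"tz":0,"ax":0,"ay":0,"az":-6},{"grip":1.5,"tx":0,"ty":0,"tz":0,"ax":0,"ay":0,"az":-6},{"grip":1.5,"tx":0,"ty":0,"tz":0,"ax":0,"ay":0,"az":-6},{"grip":1.5,"tx":0,"ty":0,"tz":0,"ax":0,"ay":0,"az":-6},{"grip":1.5,"tx":0,"ty":0,"tz":0,"ax":0,"ay":0,"az":-6},{"grip":1.5,"tx":0,"ty":0,"tz":0,"ax":0,"ay":0,"az":-6}]}}

```text
time: 5.92
tool_pos: [588.9, 48.5, 204.0]
tcp_rot: [-179.9, 0.1, 45.9]
ft_force: [-0.3, 1.3, -4.0]
finger_gap: 22.3
```

Request:
{"api": "step_arm", "payload": {"plan": [{"grip":1.5,"tx":0,"ty":0,"tz":0,"ax":0,"ay":0,"az":-6},{"grip":1.5,"tx":0,"ty":0,"tz":0,"ax":0,"ay":0,"az":-6},{"grip":1.5,"tx":0,"ty":0,"tz":0,"ax":0,"ay":0,"az":-6},{"grip":1.5,"tx":0,"ty":0,"tz":0,"ax":0,"ay":0,"az":-6},{"grip":1.5,"tx":0,"ty":0,"tz":0,"ax":0,"ay":0,"az":-6},{"grip":1.5,"tx":0,"ty":0,"tz":0,"ax":0,"ay":0,"az":-6},{"grip":1.5,"tx":0,"ty":0,"tz":0,"ax":0,"ay":0,"az":-6},{"grip":1.5,"tx":0,"ty":0,"tz":0,"ax":0,"ay":0,"az":-4}]}}

```text
time: 6.58
tool_pos: [588.9, 48.5, 204.0]
tcp_rot: [-179.8, -0.0, 91.9]
ft_force: [-0.2, 1.0, -4.6]
finger_gap: 22.4
```

Run:
```python
from h import *
A=lambda u,v:(90+u/3,120+v/3)
S=lambda u,v:(180+u/2.7,150+v/2.7)
print(tri([ray('top',A(215,427)),ray('side',S(417,417))]),tri([ray('top',A(33,440)),ray('side',S(425,552))]))
a=np.array([(605.4,421.1),(615.7,270.4),(579.3,265.6),(568.3,416.4)]).mean(0);b=np.array([(385.9,403.3),(396.7,252.2),(362.5,250.9),(352.7,401.4)]).mean(0)
print(a,b,(a+b)/2,np.degrees(np.arctan2(*(a-b)[::-1])))
snap('wrist','w6')
go(484,335,None,94.2)
```

```text
(array([363.25356218, 252.83688258,  27.14176415]), [0.44756158963023984, 0.4475615896301549]) (array([354.36732744, 403.81082866,  28.311923  ]), [1.4256841937535447, 1.4256841937535325])
[592.175 343.375] [374.45 326.95] [483.3125 335.1625] 4.314176103589635
pos [588.9  48.5 204. ] rot [-1.798e+02 -1.000e-02  9.212e+01] gap 22.2 F [-1.   1.3 -4.5] t 6.63
tool delta cm [29.02 -9.42  0.04] az -2.081048121923928 rows 7.315826306360203
```

View pics/w6.png

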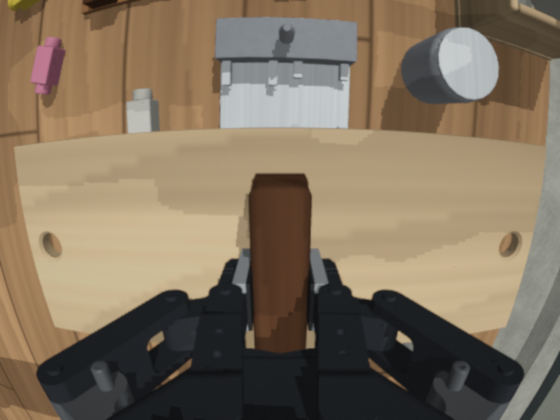

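Request:
{"api": "step_arm", "payload": {"plan": [{"grip":1.5,"tx":2.0,"ty":-0.6,"tz":0,"ax":0,"ay":0,"az":-1},{"grip":1.5,"tx":4.0,"ty":-1.3,"tz":0,"ax":0,"ay":0,"az":-1},{"grip":1.5,"tx":4.0,"ty":-1.3,"tz":0,"ax":0,"ay":0,"az":0},{"grip":1.5,"tx":4.0,"ty":-1.3,"tz":0,"ax":0,"ay":0,"az":0},{"grip":1.5,"tx":4.0,"ty":-1.3,"tz":0,"ax":0,"ay":0,"az":0},{"grip":1.5,"tx":4.0,"ty":-1.3,"tz":0,"ax":0,"ay":0,"az":0},{"grip":1.5,"tx":4.0,"ty":-1.3,"tz":0,"ax":0,"ay":0,"az":0},{"grip":1.5,"tx":2.5,"ty":-0.8,"tz":0,"ax":0,"ay":0,"az":0}]}}

```text
time: 7.3
tool_pos: [479.7, 328.6, 204.7]
tcp_rot: [-179.8, -0.0, 93.6]
ft_force: [0.9, 0.9, -4.1]
finger_gap: 22.2
```

Run:
```python
from h import *
snap('side','s7');snap('top','t7')
go(484,335,58.6,94.3)
```

```text
pos [479.5 329.3 204.6] rot [-1.7983e+02 -3.0000e-02  9.3770e+01] gap 22.6 F [ 0.2 -0.4 -3.7] t 7.4
tool delta cm [ 0.53  0.53 14.6 ] az -0.5274719488099038 rows 3.5048444701632513
```

View pics/s7.png

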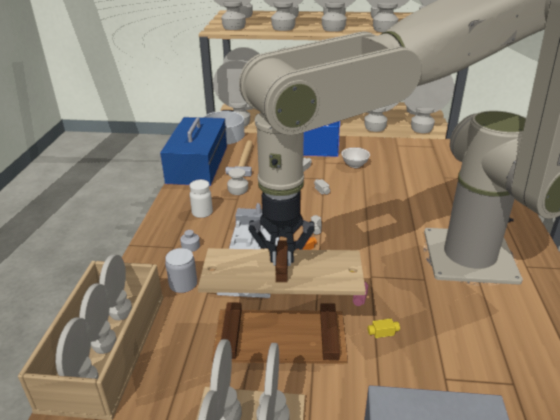

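View pics/t7.png

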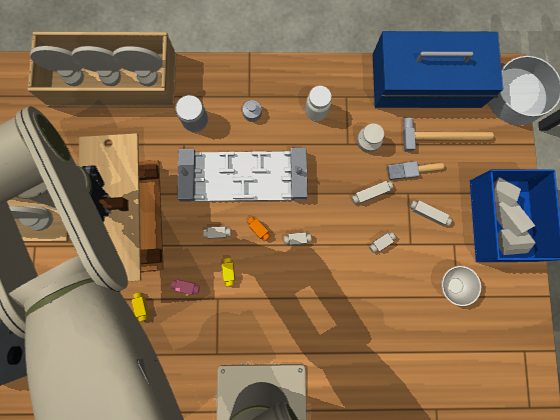

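Request:
{"api": "step_arm", "payload": {"plan": [{"grip":1.5,"tx":0.5,"ty":0.5,"tz":1.0,"ax":0,"ay":0,"az":-0.5},{"grip":1.5,"tx":0,"ty":0,"tz":2.0,"ax":0,"ay":0,"az":0},{"grip":1.5,"tx":0,"ty":0,"tz":2.0,"ax":0,"ay":0,"az":0},{"grip":1.5,"tx":0,"ty":0,"tz":2.0,"ax":0,"ay":0,"az":0},{"grip":1.5,"tx":0,"ty":0,"tz":2.0,"ax":0,"ay":0,"az":0},{"grip":1.5,"tx":0,"ty":0,"tz":2.0,"ax":0,"ay":0,"az":0},{"grip":1.5,"tx":0,"ty":0,"tz":1.5,"ax":0,"ay":0,"az":0},{"grip":1.5,"tx":0,"ty":0,"tz":0.5,"ax":0,"ay":0,"az":0}]}}

```text
time: 8.07
tool_pos: [485.3, 328.2, 71.2]
tcp_rot: [-179.6, 0.2, 94.0]
ft_force: [-0.2, -0.2, -5.2]
finger_gap: 22.5
```

Request:
{"api": "step_arm", "payload": {"plan": [{"grip":1.5,"tx":0,"ty":0,"tz":0,"ax":0,"ay":0,"az":0},{"grip":1.5,"tx":0,"ty":0,"tz":0,"ax":0,"ay":0,"az":0}]}}

```text
time: 8.23
tool_pos: [487.4, 330.1, 75.9]
tcp_rot: [-180.0, 0.0, 94.0]
ft_force: [0.2, -0.3, -2.9]
finger_gap: 22.5
```

Run:
```python
from h import *
go(484,335,58.6,94.3)
snap('side','s8',(180,150,400,370),2.7)
```

```text
pos [487.4 330.1  75.9] rot [-1.7996e+02  3.0000e-02  9.4030e+01] gap 22.5 F [ 0.2 -0.3 -2.9] t 8.23
tool delta cm [ 0.51 -0.31  1.73] az -0.2715317137630393 rows 0.4394533145758382
```

View pics/s8.png

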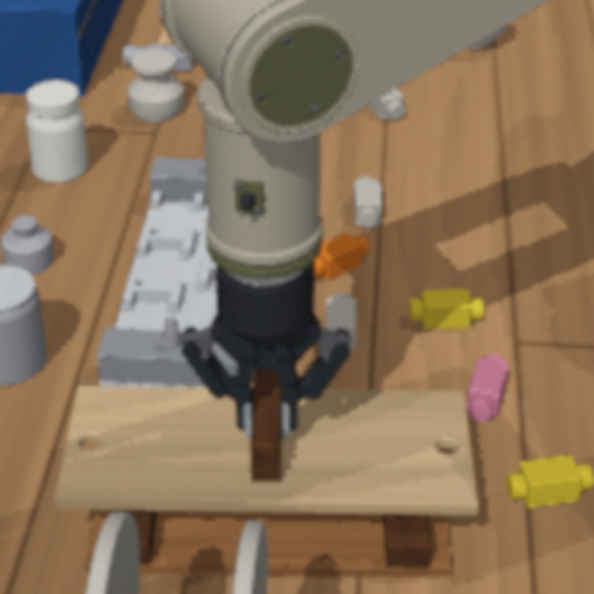

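Request:
{"api": "step_arm", "payload": {"plan": [{"grip":1.5,"tx":0.4,"ty":-0.2,"tz":0.4,"ax":0,"ay":0,"az":0},{"grip":1.5,"tx":0,"ty":0,"tz":0.4,"ax":0,"ay":0,"az":0},{"grip":1.5,"tx":0,"ty":0,"tz":0.4,"ax":0,"ay":0,"az":0},{"grip":1.5,"tx":0,"ty":0,"tz":0.3,"ax":0,"ay":0,"az":0},{"grip":1.5,"tx":0,"ty":0,"tz":0.1,"ax":0,"ay":0,"az":0},{"grip":1.5,"tx":0,"ty":0,"tz":0,"ax":0,"ay":0,"az":0},{"grip":1.5,"tx":0,"ty":0,"tz":0,"ax":0,"ay":0,"az":0}]}}

```text
time: 8.87
tool_pos: [484.9, 334.6, 60.2]
tcp_rot: [-180.0, 0.0, 94.1]
ft_force: [0.4, 0.4, -4.7]
finger_gap: 22.7
```

Request:
{"api": "step_arm", "payload": {"plan": [{"grip":1.5,"tx":0,"ty":0,"tz":0.1,"ax":0,"ay":0,"az":0},{"grip":1.5,"tx":0,"ty":0,"tz":0.1,"ax":0,"ay":0,"az":0},{"grip":1.5,"tx":0,"ty":0,"tz":0,"ax":0,"ay":0,"az":0}]}}

```text
time: 9.12
tool_pos: [485.2, 334.8, 58.6]
tcp_rot: [180.0, -0.0, 94.1]
ft_force: [0.6, 0.4, -3.2]
finger_gap: 22.6
```

Contact begins. I'll open and check.

Request:
{"api": "step_arm", "payload": {"plan": [{"grip":1.5,"tx":0,"ty":0,"tz":0.05,"ax":0,"ay":0,"az":0},{"grip":4.5,"tx":0,"ty":0,"tz":0,"ax":0,"ay":0,"az":0},{"grip":6.0,"tx":0,"ty":0,"tz":0,"ax":0,"ay":0,"az":0},{"grip":6.0,"tx":0,"ty":0,"tz":0,"ax":0,"ay":0,"az":0},{"grip":6.0,"tx":0,"ty":0,"tz":0,"ax":0,"ay":0,"az":0},{"grip":6.0,"tx":0,"ty":0,"tz":0,"ax":0,"ay":0,"az":0}]}}

```text
time: 9.62
tool_pos: [485.1, 334.8, 58.0]
tcp_rot: [180.0, -0.0, 94.1]
ft_force: [-0.8, 0.1, 0.3]
finger_gap: 60.3
```

Request:
{"api": "step_arm", "payload": {"plan": [{"grip":6.0,"tx":0,"ty":0,"tz":-1.0,"ax":0,"ay":0,"az":0},{"grip":6.0,"tx":0,"ty":0,"tz":-2,"ax":0,"ay":0,"az":0},{"grip":6.0,"tx":0,"ty":0,"tz":-3,"ax":0,"ay":0,"az":0},{"grip":6.0,"tx":0,"ty":0,"tz":-4,"ax":0,"ay":0,"az":0},{"grip":6.0,"tx":0,"ty":0,"tz":-4,"ax":0,"ay":0,"az":0},{"grip":6.0,"tx":0,"ty":0,"tz":-4,"ax":0,"ay":0,"az":0},{"grip":6.0,"tx":0,"ty":0,"tz":0,"ax":0,"ay":0,"az":0},{"grip":6.0,"tx":0,"ty":0,"tz":0,"ax":0,"ay":0,"az":0}]}}

```text
time: 10.28
tool_pos: [486.8, 335.8, 243.0]
tcp_rot: [179.6, -0.2, 94.1]
ft_force: [-0.0, -0.3, -0.5]
finger_gap: 60.1
```

Run:
```python
from h import *
go()
snap('wrist','w9')
snap('side','s9',(180,150,400,370),2.7)
```

```text
pos [486.8 335.8 243. ] rot [179.58  -0.2   94.1 ] gap 60.1 F [-0.  -0.3 -0.5] t 10.28
tool delta cm [0. 0. 0.] az None rows 0.0
```

View pics/s9.png

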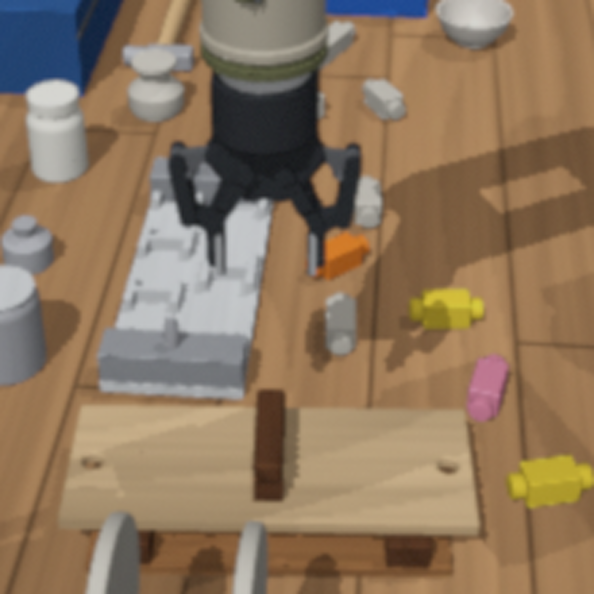

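View pics/w9.png

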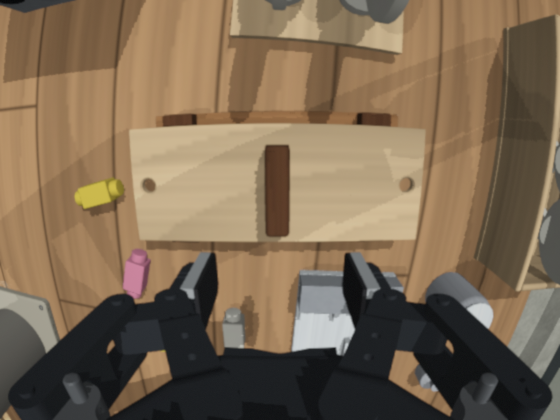

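Request:
{"api": "step_arm", "payload": {"plan": [{"grip":6.0,"tx":-3.6,"ty":-1.0,"tz":0.5,"ax":0,"ay":0,"az":0},{"grip":6.0,"tx":-3.6,"ty":-1.0,"tz":0.5,"ax":0,"ay":0,"az":0},{"grip":6.0,"tx":-3.6,"ty":-1.0,"tz":0.5,"ax":0,"ay":0,"az":0},{"grip":6.0,"tx":-3.6,"ty":-1.0,"tz":0.5,"ax":0,"ay":0,"az":0},{"grip":6.0,"tx":-3.6,"ty":-1.0,"tz":0.5,"ax":0,"ay":0,"az":0},{"grip":6.0,"tx":-3.4,"ty":-1.0,"tz":0.5,"ax":0,"ay":0,"az":0},{"grip":6.0,"tx":0,"ty":0,"tz":0,"ax":0,"ay":0,"az":0},{"grip":6.0,"tx":0,"ty":0,"tz":0,"ax":0,"ay":0,"az":0}]}}

```text
time: 11.05
tool_pos: [438.9, 115.2, 205.7]
tcp_rot: [-179.8, 0.0, 93.9]
ft_force: [0.2, 0.1, 0.2]
finger_gap: 59.8
```

Run:
```python
from h import *
go()
snap('wrist','w10')
snap('top','t10')
```

```text
pos [438.9 115.2 205.7] rot [-1.7979e+02  2.0000e-02  9.3900e+01] gap 59.8 F [0.2 0.1 0.2] t 11.05
tool delta cm [0. 0. 0.] az None rows 0.0
```

View pics/w10.png

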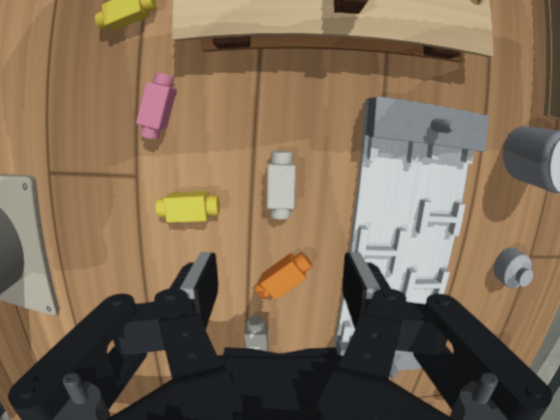

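View pics/t10.png

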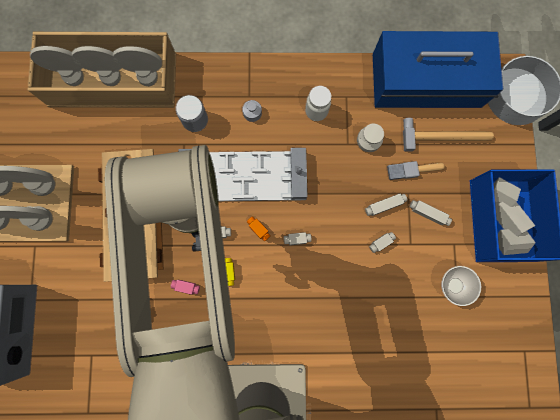

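```bash
cat >> h.py <<'E'
def core(f,guess,zc=20,n='wrist',lo=(0,0,105),hi=(180,48,255),amin=150,amax=9000):
    im=cv2.imread(f'pics/{f}_raw.png');T=np.load(f'pics/{f}_T.npy')
    bl=blobs(im,lo,hi,amin,amax)
    a,r,c=min(bl,key=lambda b:np.hypot(b[1][0][0]-guess[0],b[1][0][1]-guess[1]))
    box=cv2.boxPoints(r); e=[np.linalg.norm(box[i]-box[(i+1)%4]) for i in range(4)]
    i=0 if e[0]<e[1] else 1
    m1=(box[i]+box[i+1])/2; m2=(box[(i+2)%4]+box[(i+3)%4])/2
    P=[plane(n,m,zc,T) for m in (m1,m2)]; d=P[0]-P[1]
    ctr=plane(n,r[0],zc,T); L=np.linalg.norm(d); th=np.degrees(np.arctan2(d[1],d[0]))%180
    print(f,'px',np.round(r[0],1),'len',round(L,1),'wid px',round(min(e),1),'ctr',ctr.round(1),'theta',round(th,1))
    return ctr,th,r[0]
E
python3 - <<'E'
from h import *
c,th,px=core('w10',(281,186)); 
T=np.load('pics/w10_T.npy')
a=cv2.imread('pics/w10_raw.png'); cv2.imwrite('pics/w10c.png',cv2.resize(a[130:240,200:340],None,fx=4,fy=4,interpolation=cv2.INTER_CUBIC))
print('tri',tri([ray('wrist',px,T),ray('side',(306,269.5))]))
# from top0
print(tri([ray('wrist',px,T),ray('top',(216.5,232))]))
go(*c[:2],None,th)
E
```

```text
w10 px [281. 185.] len 71.9 wid px 28.0 ctr [439.4 115.9  20. ] theta 93.9
tri (array([438.87645167, 114.35935925,  12.92738614]), [0.5836223699941414, 0.5836223699941097])
(array([439.4043431 , 116.51692987,  23.13335827]), [0.09028614772687361, 0.09028614772679862])
pos [439.8 117.1 206.8] rot [-1.799e+02 -2.000e-02  9.407e+01] gap 60.1 F [-0.4 -0.1  0.6] t 11.15
tool delta cm [-0.12 -0.06  0.  ] az 0.1637385730475529 rows 0.03240661902452144
```

View pics/w10c.png

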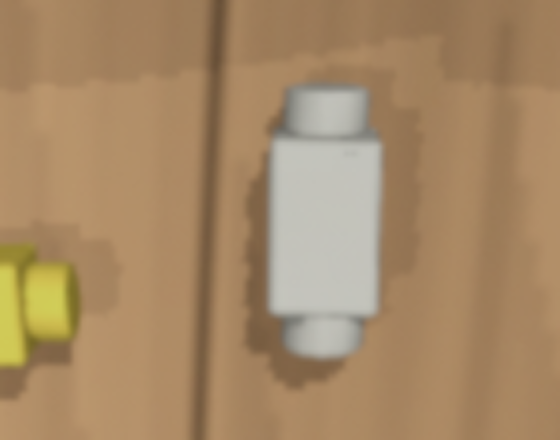

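Request:
{"api": "step_arm", "payload": {"plan": [{"grip":6.0,"tx":-0.1,"ty":0,"tz":2.0,"ax":0,"ay":0,"az":0},{"grip":6.0,"tx":0,"ty":0,"tz":3.0,"ax":0,"ay":0,"az":0},{"grip":6.0,"tx":0,"ty":0,"tz":3.0,"ax":0,"ay":0,"az":0},{"grip":6.0,"tx":0,"ty":0,"tz":3.0,"ax":0,"ay":0,"az":0},{"grip":6.0,"tx":0,"ty":0,"tz":2.5,"ax":0,"ay":0,"az":0},{"grip":6.0,"tx":0,"ty":0,"tz":1.5,"ax":0,"ay":0,"az":0},{"grip":6.0,"tx":0,"ty":0,"tz":0,"ax":0,"ay":0,"az":0},{"grip":6.0,"tx":0,"ty":0,"tz":0,"ax":0,"ay":0,"az":0}]}}

```text
time: 11.82
tool_pos: [439.5, 116.8, 56.9]
tcp_rot: [-179.8, 0.0, 94.2]
ft_force: [0.7, -0.0, 0.5]
finger_gap: 60.1
```

Run:
```python
from h import *
go(439.4,116,6,93.5)
snap('wrist','w11')
```

```text
pos [439.5 116.8  56.9] rot [-179.84    0.     94.19] gap 60.1 F [ 0.7 -0.   0.5] t 11.82
tool delta cm [-0.08  0.    5.09] az 0.6946895021240778 rows 1.2218050844337751
```

View pics/w11.png

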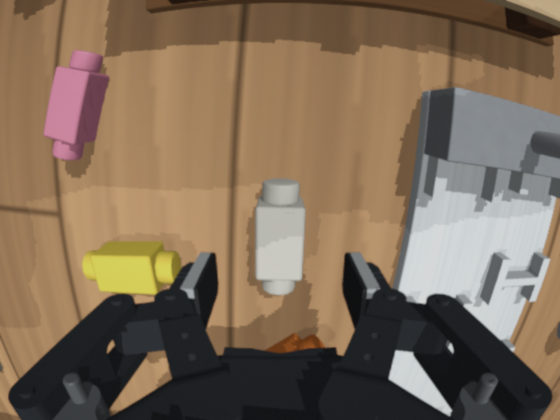

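Request:
{"api": "step_arm", "payload": {"plan": [{"grip":5.0,"tx":-0.1,"ty":0,"tz":2.0,"ax":0,"ay":0,"az":0.6},{"grip":5.0,"tx":0,"ty":0,"tz":2.0,"ax":0,"ay":0,"az":0},{"grip":5.0,"tx":0,"ty":0,"tz":1.0,"ax":0,"ay":0,"az":0},{"grip":5.0,"tx":0,"ty":0,"tz":0,"ax":0,"ay":0,"az":0},{"grip":5.0,"tx":0,"ty":0,"tz":0,"ax":0,"ay":0,"az":0},{"grip":5.0,"tx":0,"ty":0,"tz":0,"ax":0,"ay":0,"az":0}]}}

```text
time: 12.37
tool_pos: [441.7, 115.2, 9.3]
tcp_rot: [179.9, -0.0, 93.5]
ft_force: [-0.7, -0.4, 0.9]
finger_gap: 49.8
```

Request:
{"api": "step_arm", "payload": {"plan": [{"grip":2.0,"tx":0,"ty":0,"tz":0,"ax":0,"ay":0,"az":0},{"grip":2.0,"tx":0,"ty":0,"tz":0,"ax":0,"ay":0,"az":0},{"grip":2.0,"tx":0,"ty":0,"tz":0,"ax":0,"ay":0,"az":0},{"grip":2.0,"tx":0,"ty":0,"tz":0,"ax":0,"ay":0,"az":0},{"grip":2.0,"tx":0,"ty":0,"tz":0,"ax":0,"ay":0,"az":0}], "newtons": 60}}

```text
time: 12.78
tool_pos: [441.9, 115.1, 9.3]
tcp_rot: [179.8, -0.0, 93.5]
ft_force: [-1.2, 0.5, 6.7]
finger_gap: 27.0
```

Request:
{"api": "step_arm", "payload": {"plan": [{"grip":2.0,"tx":0,"ty":0,"tz":-2.0,"ax":0,"ay":0,"az":0},{"grip":2.0,"tx":0,"ty":0,"tz":-4.0,"ax":0,"ay":0,"az":0},{"grip":2.0,"tx":0,"ty":0,"tz":-4.0,"ax":0,"ay":0,"az":2.9},{"grip":2.0,"tx":0.4,"ty":3.5,"tz":-2.0,"ax":0,"ay":0,"az":0},{"grip":2.0,"tx":0.4,"ty":3.8,"tz":0,"ax":0,"ay":0,"az":0},{"grip":2.0,"tx":0.4,"ty":3.8,"tz":0,"ax":0,"ay":0,"az":0},{"grip":2.0,"tx":0.4,"ty":3.8,"tz":0,"ax":0,"ay":0,"az":0},{"grip":2.0,"tx":0.4,"ty":3.4,"tz":0,"ax":0,"ay":0,"az":0}]}}

```text
time: 13.45
tool_pos: [625.5, 136.9, 128.3]
tcp_rot: [179.9, -0.0, 90.6]
ft_force: [-0.0, 1.3, 0.5]
finger_gap: 26.8
```

Request:
{"api": "step_arm", "payload": {"plan": [{"grip":2.0,"tx":0,"ty":0,"tz":0,"ax":0,"ay":0,"az":0},{"grip":2.0,"tx":0,"ty":0,"tz":0,"ax":0,"ay":0,"az":0}]}}

```text
time: 13.62
tool_pos: [623.8, 136.7, 126.1]
tcp_rot: [-179.9, 0.0, 90.6]
ft_force: [0.3, -0.8, -1.4]
finger_gap: 26.3
```

Run:
```python
from h import *
go(624.4,135,21.5,90.6)
snap('wrist','w12')
```

```text
pos [623.8 136.7 126.1] rot [-1.7986e+02  2.0000e-02  9.0580e+01] gap 26.3 F [ 0.3 -0.8 -1.4] t 13.62
tool delta cm [-0.17  0.09 10.46] az -0.015016545049192587 rows 2.509196301482648
```

View pics/w12.png

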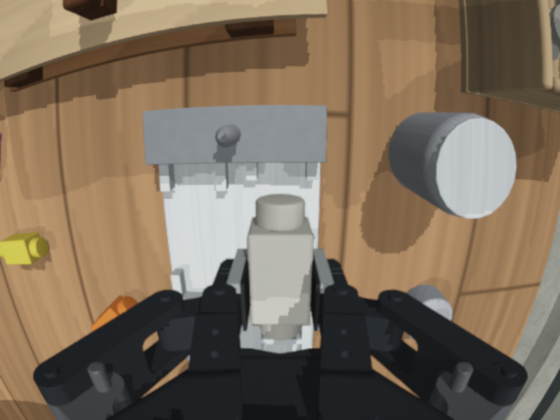

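Run:
```python
from h import *
T=np.load('pics/w12_T.npy')
a=cv2.imread('pics/w12_raw.png'); cv2.imwrite('pics/w12c.png',cv2.resize(a[90:230,130:340],None,fx=3.5,fy=3.5,interpolation=cv2.INTER_CUBIC))
for uv in ((145,113),(326,106),(325,160),(149,163)): print(plane('wrist',uv,44,T).round(1))
for p in ((624.4,135,26),): print(proj('wrist',p,T))
```

```text
[525.7 212.8  44. ]
[654.4 215.3  44. ]
[654.7 177.7  44. ]
[527.2 175.9  44. ]
(np.float64(280.87347219189036), np.float64(210.88394782484153))
```

View pics/w12c.png

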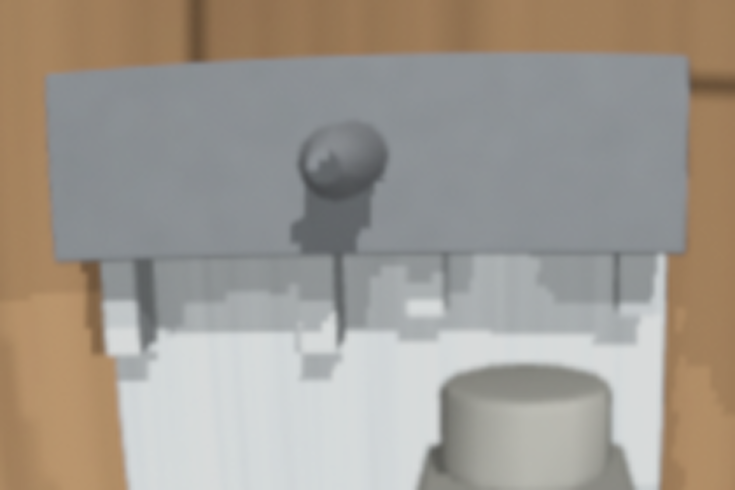

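Run:
```python
from h import *
T=np.load('pics/w12_T.npy')
for u,v in ((445,308),(617,305),(155,345),(340,340),(600,305),(408,312)): print(plane('wrist',(130+u/3.5,90+v/3.5),26,T).round(1))
go(625,135,21.5,90.6)
```

```text
[606.1 160.8  26. ]
[643.4 161.9  26. ]
[539.9 152.5  26. ]
[582.9 153.6  26. ]
[639.7 161.8  26. ]
[598.  159.9  26. ]
pos [622.9 136.7 126.8] rot [-1.7988e+02  1.0000e-02  9.0590e+01] gap 26.9 F [-0.2 -0.3 -0.7] t 13.67
tool delta cm [-0.17  0.22 10.53] az -0.008986148076061795 rows 2.5257704715472014
```

Request:
{"api": "step_arm", "payload": {"plan": [{"grip":2.0,"tx":-0.2,"ty":0.2,"tz":2.0,"ax":0,"ay":0,"az":0},{"grip":2.0,"tx":0,"ty":0,"tz":2.5,"ax":0,"ay":0,"az":0},{"grip":2.0,"tx":0,"ty":0,"tz":2.0,"ax":0,"ay":0,"az":0},{"grip":2.0,"tx":0,"ty":0,"tz":1.0,"ax":0,"ay":0,"az":0},{"grip":2.0,"tx":0,"ty":0,"tz":0.5,"ax":0,"ay":0,"az":0},{"grip":2.0,"tx":0,"ty":0,"tz":0,"ax":0,"ay":0,"az":0},{"grip":2.0,"tx":0,"ty":0,"tz":0,"ax":0,"ay":0,"az":0}]}}

```text
time: 14.25
tool_pos: [625.7, 135.0, 49.2]
tcp_rot: [179.9, -0.0, 90.6]
ft_force: [0.4, 0.3, -0.8]
finger_gap: 26.6
```

Run:
```python
from h import *
go(625,134.5,21.5,90.6)
snap('wrist','w13')
```

```text
pos [625.7 135.   49.2] rot [ 1.7991e+02 -1.0000e-02  9.0600e+01] gap 26.6 F [ 0.4  0.3 -0.8] t 14.25
tool delta cm [-0.05 -0.08  2.77] az 0.0029143482416316147 rows 0.6657762319964275
```

View pics/w13.png

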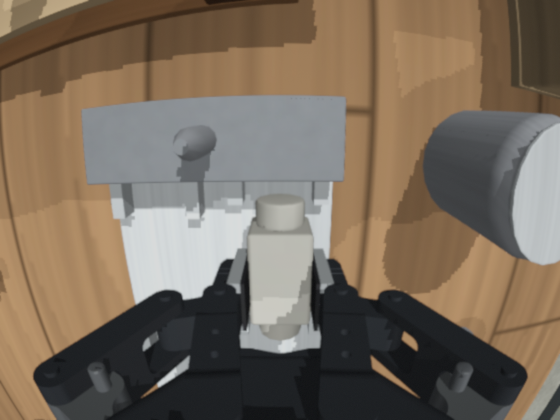

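Aligned between the lugs. I'll lower it and release.

Request:
{"api": "step_arm", "payload": {"plan": [{"grip":2.0,"tx":0,"ty":-0.1,"tz":0.8,"ax":0,"ay":0,"az":0},{"grip":2.0,"tx":0,"ty":0,"tz":0.8,"ax":0,"ay":0,"az":0},{"grip":2.0,"tx":0,"ty":0,"tz":0.6,"ax":0,"ay":0,"az":0},{"grip":2.0,"tx":0,"ty":0,"tz":0.5,"ax":0,"ay":0,"az":0},{"grip":2.0,"tx":0,"ty":0,"tz":0,"ax":0,"ay":0,"az":0},{"grip":2.0,"tx":0,"ty":0,"tz":0,"ax":0,"ay":0,"az":0},{"grip":2.0,"tx":0,"ty":0,"tz":0,"ax":0,"ay":0,"az":0}]}}

```text
time: 14.88
tool_pos: [624.2, 134.8, 21.4]
tcp_rot: [-180.0, 0.0, 90.6]
ft_force: [-4.2, -1.7, 9.9]
finger_gap: 26.6
```

Request:
{"api": "step_arm", "payload": {"plan": [{"grip":4.5,"tx":0,"ty":0,"tz":0,"ax":0,"ay":0,"az":0},{"grip":4.5,"tx":0,"ty":0,"tz":0,"ax":0,"ay":0,"az":0},{"grip":4.5,"tx":0,"ty":0,"tz":-0.5,"ax":0,"ay":0,"az":0},{"grip":4.5,"tx":0,"ty":0,"tz":-2.0,"ax":0,"ay":0,"az":0},{"grip":4.5,"tx":0,"ty":0,"tz":-4.0,"ax":0,"ay":0,"az":0},{"grip":5.0,"tx":0,"ty":0,"tz":-4.0,"ax":0,"ay":0,"az":0},{"grip":5.0,"tx":0,"ty":0,"tz":-4.0,"ax":0,"ay":0,"az":0},{"grip":5.0,"tx":0,"ty":0,"tz":-4.0,"ax":0,"ay":0,"az":0}]}}

```text
time: 15.55
tool_pos: [623.9, 134.8, 207.6]
tcp_rot: [-180.0, 0.0, 90.6]
ft_force: [0.4, -0.1, 0.1]
finger_gap: 49.9
```

Run:
```python
from h import *
go(424,-91,200,None)
snap('wrist','w14')
```

```text
pos [623.9 134.8 207.6] rot [-179.98    0.     90.6 ] gap 49.9 F [ 0.4 -0.1  0.1] t 15.55
tool delta cm [-22.37 -20.22   0.77] az None rows 7.23457384993234
```

View pics/w14.png

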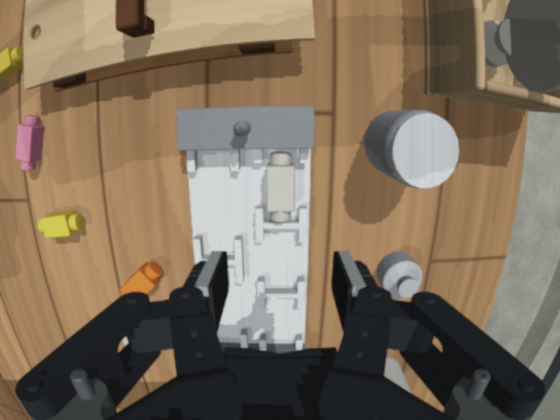

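Request:
{"api": "step_arm", "payload": {"plan": [{"grip":5.0,"tx":-2.8,"ty":-2.5,"tz":0,"ax":0,"ay":0,"az":0},{"grip":5.0,"tx":-2.8,"ty":-2.5,"tz":0,"ax":0,"ay":0,"az":0},{"grip":5.0,"tx":-2.8,"ty":-2.5,"tz":0,"ax":0,"ay":0,"az":0},{"grip":5.0,"tx":-2.8,"ty":-2.5,"tz":0,"ax":0,"ay":0,"az":0},{"grip":5.0,"tx":-2.8,"ty":-2.5,"tz":0,"ax":0,"ay":0,"az":0},{"grip":5.0,"tx":-2.8,"ty":-2.5,"tz":0,"ax":0,"ay":0,"az":0},{"grip":5.0,"tx":-2.8,"ty":-2.5,"tz":0,"ax":0,"ay":0,"az":0},{"grip":5.0,"tx":-2.8,"ty":-2.5,"tz":0,"ax":0,"ay":0,"az":0}]}}

```text
time: 16.27
tool_pos: [425.3, -92.1, 205.7]
tcp_rot: [180.0, 0.0, 90.6]
ft_force: [0.7, -0.1, 0.5]
finger_gap: 50.2
```

Request:
{"api": "step_arm", "payload": {"plan": [{"grip":5.0,"tx":0,"ty":0,"tz":0,"ax":0,"ay":0,"az":0},{"grip":5.0,"tx":0,"ty":0,"tz":0,"ax":0,"ay":0,"az":0},{"grip":5.0,"tx":0,"ty":0,"tz":0,"ax":0,"ay":0,"az":0}]}}

```text
time: 16.52
tool_pos: [427.0, -91.2, 206.0]
tcp_rot: [179.9, -0.0, 90.5]
ft_force: [-0.4, 1.0, 0.7]
finger_gap: 50.3
```

Run:
```python
from h import *
snap('wrist','w15'); snap('top','t15')
T=np.load('pics/w15_T.npy')
g=proj('wrist',(424,-91,20),T);print(g)
c,th,px=core('w15',g)
print(tri([ray('wrist',px,T),ray('top',(297,238))]))
go(c[0],c[1],56,th)
```

```text
(np.float64(276.78204303836816), np.float64(185.36996504147663))
w15 px [274.6 185.6] len 71.7 wid px 28.0 ctr [421.8 -91.3  20. ] theta 94.6
(array([422.16349801, -89.86724971,  27.64003905]), [0.3388938812798045, 0.33889388127985476])
pos [427.3 -90.5 205.9] rot [ 1.7998e+02 -2.0000e-02  9.0660e+01] gap 50.0 F [-0.5 -0.6  1.2] t 16.62
tool delta cm [-0.08 -0.56 14.99] az -3.922357835717989 rows 3.596276295535483
```

View pics/w15.png

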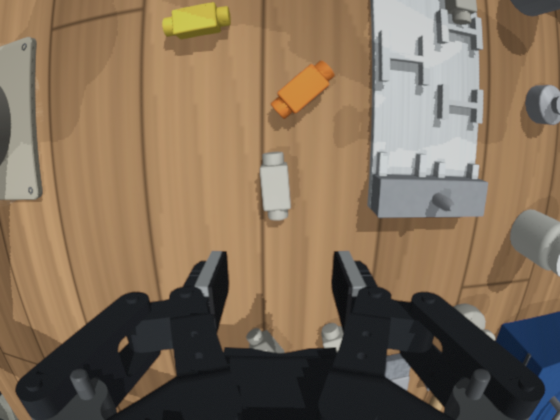

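View pics/t15.png

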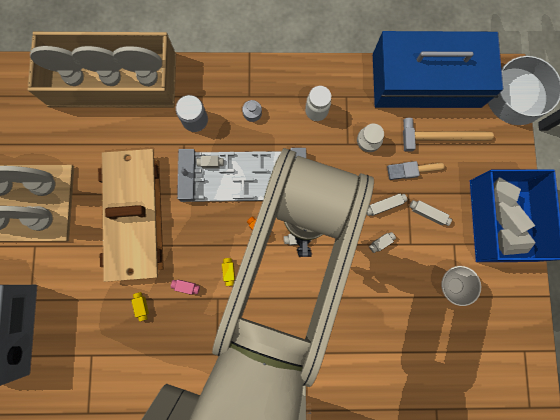

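Request:
{"api": "step_arm", "payload": {"plan": [{"grip":5.0,"tx":-0.1,"ty":-0.5,"tz":2.0,"ax":0,"ay":0,"az":-3.9},{"grip":5.0,"tx":0,"ty":0,"tz":3.0,"ax":0,"ay":0,"az":0},{"grip":5.0,"tx":0,"ty":0,"tz":3.0,"ax":0,"ay":0,"az":0},{"grip":5.0,"tx":0,"ty":0,"tz":3.0,"ax":0,"ay":0,"az":0},{"grip":5.0,"tx":0,"ty":0,"tz":3.0,"ax":0,"ay":0,"az":0},{"grip":5.0,"tx":0,"ty":0,"tz":2.0,"ax":0,"ay":0,"az":0},{"grip":5.0,"tx":0,"ty":0,"tz":0,"ax":0,"ay":0,"az":0},{"grip":5.0,"tx":0,"ty":0,"tz":0,"ax":0,"ay":0,"az":0}]}}

```text
time: 17.28
tool_pos: [421.0, -91.1, 44.9]
tcp_rot: [-179.8, -0.1, 94.6]
ft_force: [0.7, -0.9, 0.1]
finger_gap: 50.0
```

Run:
```python
from h import *
snap('wrist','w16')
go(421.8,-91.3,8,94.6)
```

```text
pos [422.3 -91.7  46.4] rot [-1.7999e+02 -1.0000e-02  9.4580e+01] gap 50.2 F [-0.6  0.5  1. ] t 17.33
tool delta cm [ 0.04 -0.05  3.84] az -0.018825487925440143 rows 0.9220387759004119
```

View pics/w16.png

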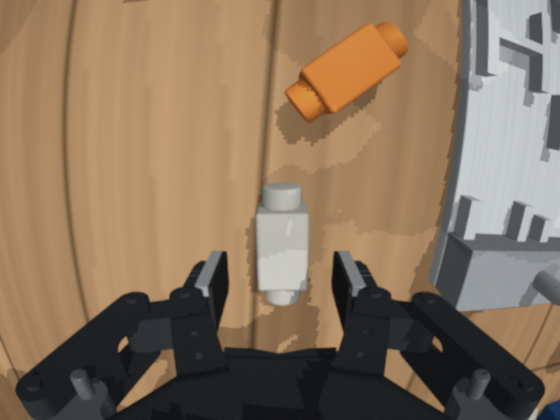

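Request:
{"api": "step_arm", "payload": {"plan": [{"grip":5.0,"tx":0,"ty":0,"tz":1.9,"ax":0,"ay":0,"az":0},{"grip":5.0,"tx":0,"ty":0,"tz":1.8,"ax":0,"ay":0,"az":0},{"grip":5.0,"tx":0,"ty":0,"tz":0,"ax":0,"ay":0,"az":0},{"grip":2.0,"tx":0,"ty":0,"tz":0,"ax":0,"ay":0,"az":0},{"grip":2.0,"tx":0,"ty":0,"tz":0,"ax":0,"ay":0,"az":0},{"grip":2.0,"tx":0,"ty":0,"tz":0,"ax":0,"ay":0,"az":0},{"grip":2.0,"tx":0,"ty":0,"tz":0,"ax":0,"ay":0,"az":0},{"grip":2.0,"tx":0,"ty":0,"tz":0,"ax":0,"ay":0,"az":0}]}}

```text
time: 18.0
tool_pos: [423.5, -92.8, 11.0]
tcp_rot: [179.8, 0.1, 94.5]
ft_force: [-0.7, 0.7, 8.7]
finger_gap: 26.8
```

Run:
```python
from h import *
go(626,49.4,110,90.6)
```

```text
pos [423.5 -92.8  11. ] rot [1.7981e+02 7.0000e-02 9.4500e+01] gap 26.8 F [-0.7  0.7  8.7] t 18.0
tool delta cm [12.58 21.34 -9.85] az 3.9000296218225543 rows 6.391193311218008
```

Request:
{"api": "step_arm", "payload": {"plan": [{"grip":2.0,"tx":0,"ty":0,"tz":-2.0,"ax":0,"ay":0,"az":0},{"grip":2.0,"tx":0,"ty":0,"tz":-4.0,"ax":0,"ay":0,"az":0},{"grip":2.0,"tx":0,"ty":0,"tz":-4.0,"ax":0,"ay":0,"az":3.9},{"grip":2.0,"tx":2.3,"ty":3.4,"tz":-1.0,"ax":0,"ay":0,"az":0},{"grip":2.0,"tx":2.3,"ty":3.4,"tz":0,"ax":0,"ay":0,"az":0},{"grip":2.0,"tx":2.3,"ty":3.4,"tz":0,"ax":0,"ay":0,"az":0},{"grip":2.0,"tx":2.3,"ty":3.4,"tz":0,"ax":0,"ay":0,"az":0},{"grip":2.0,"tx":2.3,"ty":3.4,"tz":0,"ax":0,"ay":0,"az":0}]}}

```text
time: 18.67
tool_pos: [592.0, 25.5, 120.0]
tcp_rot: [179.9, 0.0, 90.6]
ft_force: [1.0, -0.7, 0.3]
finger_gap: 26.8
```

Request:
{"api": "step_arm", "payload": {"plan": [{"grip":2.0,"tx":2.3,"ty":3.4,"tz":0,"ax":0,"ay":0,"az":0},{"grip":2.0,"tx":0,"ty":0,"tz":0,"ax":0,"ay":0,"az":0},{"grip":2.0,"tx":0,"ty":0,"tz":0,"ax":0,"ay":0,"az":0},{"grip":2.0,"tx":0,"ty":0,"tz":0,"ax":0,"ay":0,"az":0}]}}

```text
time: 19.0
tool_pos: [623.5, 47.5, 118.7]
tcp_rot: [-180.0, 0.0, 90.6]
ft_force: [-0.2, 0.0, -2.1]
finger_gap: 26.8
```

Run:
```python
from h import *
go(626,48.1,50,90.6)
snap('wrist','w17')
```

```text
pos [623.5  47.5 118.7] rot [-1.7996e+02  2.0000e-02  9.0630e+01] gap 26.8 F [-0.2  0.  -2.1] t 19.0
tool delta cm [0.06 0.26 6.87] az 0.03310665207406771 rows 1.647989215986631
```

View pics/w17.png

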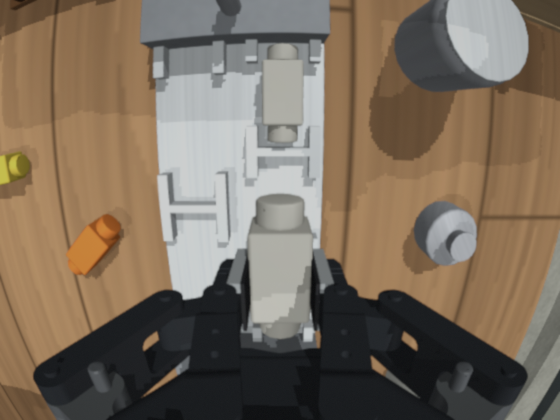

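Request:
{"api": "step_arm", "payload": {"plan": [{"grip":2.0,"tx":0,"ty":0.2,"tz":2.0,"ax":0,"ay":0,"az":0},{"grip":2.0,"tx":0,"ty":0,"tz":2.0,"ax":0,"ay":0,"az":0},{"grip":2.0,"tx":0,"ty":0,"tz":2.0,"ax":0,"ay":0,"az":0},{"grip":2.0,"tx":0,"ty":0,"tz":0.8,"ax":0,"ay":0,"az":0},{"grip":2.0,"tx":0,"ty":0,"tz":0,"ax":0,"ay":0,"az":0},{"grip":2.0,"tx":0,"ty":0,"tz":0,"ax":0,"ay":0,"az":0}]}}

```text
time: 19.55
tool_pos: [625.4, 46.9, 51.5]
tcp_rot: [180.0, 0.0, 90.6]
ft_force: [-0.3, -0.3, -0.6]
finger_gap: 26.2
```

Run:
```python
from h import *
snap('wrist','w18')
go(626,48.1,23,90.6)
T=np.load('pics/w18_T.npy')
for p in ((606.5,91.9,26),(644,91.9,26),(607,63,26),(644.5,63,26)): print(np.round(proj('wrist',p,T),1))
a=cv2.imread('pics/w18_raw.png'); cv2.imwrite('pics/w18c.png',cv2.resize(a[100:300,180:380],None,fx=3,fy=3,interpolation=cv2.INTER_CUBIC))
```

```text
pos [626.3  47.1  52.4] rot [179.89   0.    90.56] gap 26.6 F [ 0.1  0.1 -2. ] t 19.6
tool delta cm [ 0.1  -0.04  2.94] az -0.039430401090058353 rows 0.7060742837265586
[244.2 165.5]
[316.  166.1]
[246.1 218.3]
[315.  218.9]
```

View pics/w18c.png

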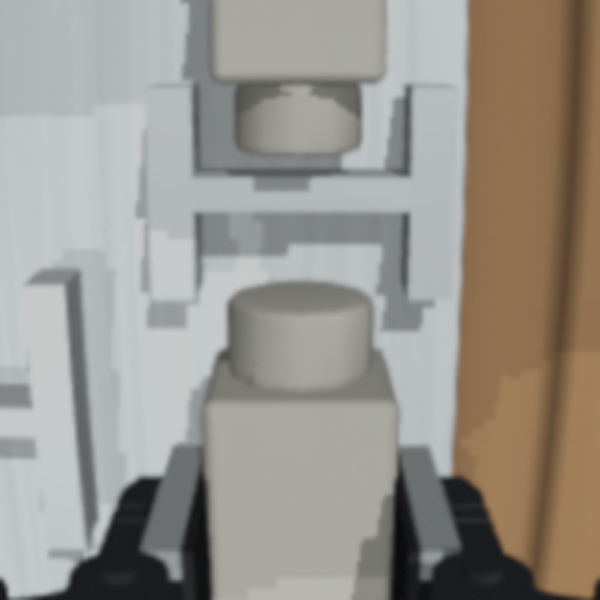

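Request:
{"api": "step_arm", "payload": {"plan": [{"grip":2.0,"tx":0.1,"ty":0,"tz":0.8,"ax":0,"ay":0,"az":0},{"grip":2.0,"tx":0,"ty":0,"tz":0.8,"ax":0,"ay":0,"az":0},{"grip":2.0,"tx":0,"ty":0,"tz":0.7,"ax":0,"ay":0,"az":0},{"grip":2.0,"tx":0,"ty":0,"tz":0.6,"ax":0,"ay":0,"az":0},{"grip":2.0,"tx":0,"ty":0,"tz":0.1,"ax":0,"ay":0,"az":0},{"grip":2.0,"tx":0,"ty":0,"tz":0,"ax":0,"ay":0,"az":0},{"grip":2.0,"tx":0,"ty":0,"tz":0,"ax":0,"ay":0,"az":0}]}}

```text
time: 20.18
tool_pos: [625.7, 48.6, 22.4]
tcp_rot: [-180.0, 0.0, 90.6]
ft_force: [-10.4, -1.0, 19.6]
finger_gap: 26.8
```

Request:
{"api": "step_arm", "payload": {"plan": [{"grip":4.5,"tx":0,"ty":0,"tz":0,"ax":0,"ay":0,"az":0},{"grip":4.5,"tx":0,"ty":0,"tz":0,"ax":0,"ay":0,"az":0},{"grip":4.5,"tx":0,"ty":0,"tz":-0.5,"ax":0,"ay":0,"az":0},{"grip":4.5,"tx":0,"ty":0,"tz":-2.0,"ax":0,"ay":0,"az":0},{"grip":4.5,"tx":0,"ty":0,"tz":-4.0,"ax":0,"ay":0,"az":0},{"grip":5.0,"tx":0,"ty":0,"tz":-4.0,"ax":0,"ay":0,"az":0},{"grip":5.0,"tx":0,"ty":0,"tz":-4.0,"ax":0,"ay":0,"az":0},{"grip":5.0,"tx":0,"ty":0,"tz":-4.0,"ax":0,"ay":0,"az":0}]}}

```text
time: 20.85
tool_pos: [625.3, 48.6, 207.3]
tcp_rot: [-180.0, -0.0, 90.6]
ft_force: [1.4, 0.5, 0.7]
finger_gap: 49.7
```

Run:
```python
from h import *
snap('wrist','w19')
go(413,-313,210,None)
```

```text
pos [629.4  48.6 218. ] rot [1.7928e+02 1.0000e-02 9.0600e+01] gap 50.1 F [ 1.6 -0.3  7.6] t 20.9
tool delta cm [-35.93 -22.03   0.53] az None rows 10.107551346839347
```

View pics/w19.png

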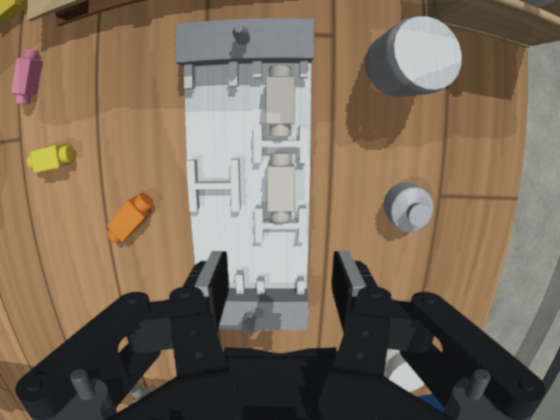

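Request:
{"api": "step_arm", "payload": {"plan": [{"grip":5.0,"tx":-3.3,"ty":-2.0,"tz":0,"ax":0,"ay":0,"az":0},{"grip":5.0,"tx":-3.3,"ty":-2.0,"tz":0,"ax":0,"ay":0,"az":0},{"grip":5.0,"tx":-3.3,"ty":-2.0,"tz":0,"ax":0,"ay":0,"az":0},{"grip":5.0,"tx":-3.3,"ty":-2.0,"tz":0,"ax":0,"ay":0,"az":0},{"grip":5.0,"tx":-3.3,"ty":-2.0,"tz":0,"ax":0,"ay":0,"az":0},{"grip":5.0,"tx":-3.3,"ty":-2.0,"tz":0,"ax":0,"ay":0,"az":0},{"grip":5.0,"tx":-3.3,"ty":-2.0,"tz":0,"ax":0,"ay":0,"az":0},{"grip":5.0,"tx":-3.3,"ty":-2.0,"tz":0,"ax":0,"ay":0,"az":0}]}}

```text
time: 21.57
tool_pos: [467.3, -218.4, 205.5]
tcp_rot: [180.0, 0.0, 90.6]
ft_force: [0.3, -0.5, -0.2]
finger_gap: 49.7
```

Request:
{"api": "step_arm", "payload": {"plan": [{"grip":5.0,"tx":-3.3,"ty":-2.0,"tz":0,"ax":0,"ay":0,"az":0},{"grip":5.0,"tx":-3.3,"ty":-2.0,"tz":0,"ax":0,"ay":0,"az":0},{"grip":5.0,"tx":-2.0,"ty":-1.0,"tz":0,"ax":0,"ay":0,"az":-6},{"grip":5.0,"tx":0,"ty":0,"tz":0,"ax":0,"ay":0,"az":-6},{"grip":5.0,"tx":0,"ty":0,"tz":0,"ax":0,"ay":0,"az":-6},{"grip":5.0,"tx":0,"ty":0,"tz":0,"ax":0,"ay":0,"az":-6},{"grip":5.0,"tx":0,"ty":0,"tz":0,"ax":0,"ay":0,"az":0},{"grip":5.0,"tx":0,"ty":0,"tz":0,"ax":0,"ay":0,"az":0}]}}

```text
time: 22.23
tool_pos: [419.3, -303.6, 205.4]
tcp_rot: [-180.0, -0.0, 114.4]
ft_force: [0.2, 0.1, 0.2]
finger_gap: 49.9
```

Run:
```python
from h import *
snap('wrist','w20')
T=np.load('pics/w20_T.npy')
g=proj('wrist',(413,-313,20),T);print(g)
c,th,px=core('w20',g)
print(tri([ray('wrist',px,T),ray('top',(382.7,241.7))]))
go(c[0],c[1],45,th)
```

```text
(np.float64(270.47483359806756), np.float64(191.38881342919572))
w20 px [269.2 190.2] len 71.8 wid px 28.1 ctr [ 411.3 -312.4   20. ] theta 122.5
(array([ 410.35415594, -307.67318253,   39.63990238]), [0.4503255935134329, 0.45032559351347823])
pos [ 419.4 -303.5  205.4] rot [-1.800e+02 -1.000e-02  1.144e+02] gap 49.9 F [-0.1  0.6 -0.4] t 22.28
tool delta cm [-0.48 -1.1  16.04] az -8.05686319470756 rows 3.8582261492278875
```

View pics/w20.png

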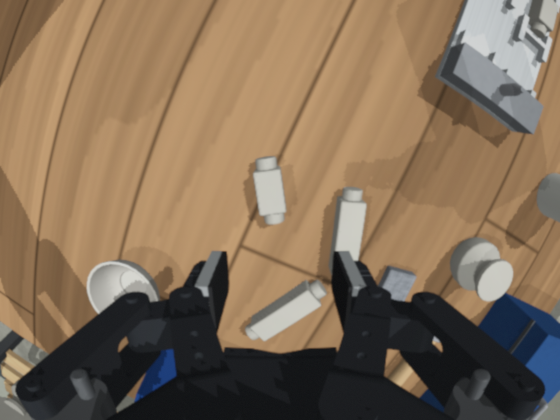

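Request:
{"api": "step_arm", "payload": {"plan": [{"grip":5.0,"tx":-0.5,"ty":-1.1,"tz":2.0,"ax":0,"ay":0,"az":0},{"grip":5.0,"tx":0,"ty":0,"tz":3.0,"ax":0,"ay":0,"az":-4},{"grip":5.0,"tx":0,"ty":0,"tz":3.0,"ax":0,"ay":0,"az":-4},{"grip":5.0,"tx":0,"ty":0,"tz":3.0,"ax":0,"ay":0,"az":0},{"grip":5.0,"tx":0,"ty":0,"tz":3.0,"ax":0,"ay":0,"az":0},{"grip":5.0,"tx":0,"ty":0,"tz":2.0,"ax":0,"ay":0,"az":0},{"grip":5.0,"tx":0,"ty":0,"tz":0,"ax":0,"ay":0,"az":0},{"grip":5.0,"tx":0,"ty":0,"tz":0,"ax":0,"ay":0,"az":0}]}}

```text
time: 22.95
tool_pos: [410.7, -311.8, 44.7]
tcp_rot: [-180.0, -0.2, 122.5]
ft_force: [-0.3, 0.9, -0.1]
finger_gap: 50.3
```

Run:
```python
from h import *
snap('wrist','w21')
go(411.3,-312.4,8,122.5)
```

```text
pos [ 411.9 -312.9   46.5] rot [1.7999e+02 2.0000e-02 1.2253e+02] gap 49.6 F [ 0.3 -0.3  0.5] t 23.0
tool delta cm [ 0.08 -0.02  3.85] az 0.02703969130656958 rows 0.9230697798245233
```

View pics/w21.png

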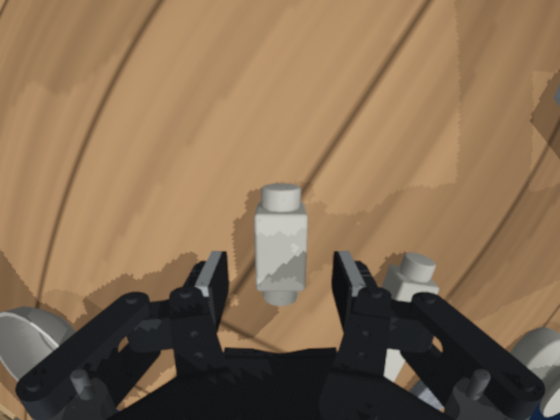

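Request:
{"api": "step_arm", "payload": {"plan": [{"grip":5.0,"tx":0,"ty":0,"tz":1.9,"ax":0,"ay":0,"az":0},{"grip":5.0,"tx":0,"ty":0,"tz":1.8,"ax":0,"ay":0,"az":0},{"grip":5.0,"tx":0,"ty":0,"tz":0,"ax":0,"ay":0,"az":0},{"grip":2.0,"tx":0,"ty":0,"tz":0,"ax":0,"ay":0,"az":0},{"grip":2.0,"tx":0,"ty":0,"tz":0,"ax":0,"ay":0,"az":0},{"grip":2.0,"tx":0,"ty":0,"tz":0,"ax":0,"ay":0,"az":0},{"grip":2.0,"tx":0,"ty":0,"tz":0,"ax":0,"ay":0,"az":0},{"grip":2.0,"tx":0,"ty":0,"tz":0,"ax":0,"ay":0,"az":0}]}}

```text
time: 23.67
tool_pos: [412.9, -314.0, 11.0]
tcp_rot: [179.9, 0.2, 122.6]
ft_force: [-1.2, 1.2, 8.0]
finger_gap: 26.4
```

Request:
{"api": "step_arm", "payload": {"plan": [{"grip":2.0,"tx":0,"ty":0,"tz":-2.0,"ax":0,"ay":0,"az":0},{"grip":2.0,"tx":0,"ty":0,"tz":-4.0,"ax":0,"ay":0,"az":0},{"grip":2.0,"tx":0,"ty":0,"tz":-4.0,"ax":0,"ay":0,"az":6.4},{"grip":2.0,"tx":0,"ty":0,"tz":-2.0,"ax":0,"ay":0,"az":6.4},{"grip":2.0,"tx":0,"ty":0,"tz":0,"ax":0,"ay":0,"az":6.4},{"grip":2.0,"tx":0,"ty":0,"tz":0,"ax":0,"ay":0,"az":6.4},{"grip":2.0,"tx":0,"ty":0,"tz":0,"ax":0,"ay":0,"az":6.4},{"grip":2.0,"tx":0,"ty":0,"tz":0,"ax":0,"ay":0,"az":0}]}}

```text
time: 24.33
tool_pos: [411.8, -313.1, 129.8]
tcp_rot: [179.9, 0.1, 90.3]
ft_force: [-0.5, 0.7, -0.8]
finger_gap: 26.5
```

Run:
```python
from h import *
go(627,-36.6,118,90.6)
```

```text
pos [ 411.8 -313.1  129.8] rot [1.7993e+02 7.0000e-02 9.0290e+01] gap 26.5 F [-0.5  0.7 -0.8] t 24.33
tool delta cm [27.54 21.65  1.18] az -0.3124627353159042 rows 8.405881850595767
```

Request:
{"api": "step_arm", "payload": {"plan": [{"grip":2.0,"tx":3.0,"ty":2.4,"tz":0,"ax":0,"ay":0,"az":-0.3},{"grip":2.0,"tx":3.0,"ty":2.4,"tz":0,"ax":0,"ay":0,"az":0},{"grip":2.0,"tx":3.0,"ty":2.4,"tz":0,"ax":0,"ay":0,"az":0},{"grip":2.0,"tx":3.0,"ty":2.4,"tz":0,"ax":0,"ay":0,"az":0},{"grip":2.0,"tx":3.0,"ty":2.4,"tz":0,"ax":0,"ay":0,"az":0},{"grip":2.0,"tx":3.0,"ty":2.4,"tz":0,"ax":0,"ay":0,"az":0},{"grip":2.0,"tx":3.0,"ty":2.4,"tz":0,"ax":0,"ay":0,"az":0},{"grip":2.0,"tx":3.0,"ty":2.4,"tz":0,"ax":0,"ay":0,"az":0}]}}

```text
time: 25.0
tool_pos: [600.9, -68.2, 129.2]
tcp_rot: [180.0, 0.0, 91.1]
ft_force: [0.4, 0.3, -0.3]
finger_gap: 26.6
```

Request:
{"api": "step_arm", "payload": {"plan": [{"grip":2.0,"tx":3.3,"ty":2.4,"tz":0,"ax":0,"ay":0,"az":0},{"grip":2.0,"tx":0,"ty":0,"tz":2,"ax":0,"ay":0,"az":0},{"grip":2.0,"tx":0,"ty":0,"tz":2,"ax":0,"ay":0,"az":0},{"grip":2.0,"tx":0,"ty":0,"tz":1.8,"ax":0,"ay":0,"az":0},{"grip":2.0,"tx":0,"ty":0,"tz":1.6,"ax":0,"ay":0,"az":0},{"grip":2.0,"tx":0,"ty":0,"tz":0,"ax":0,"ay":0,"az":0},{"grip":2.0,"tx":0,"ty":0,"tz":0,"ax":0,"ay":0,"az":0}]}}

```text
time: 25.58
tool_pos: [622.4, -36.4, 53.9]
tcp_rot: [-179.9, -0.0, 91.0]
ft_force: [-0.8, 0.0, -0.3]
finger_gap: 26.8
```

Run:
```python
from h import *
snap('wrist','w22')
go(627,-38.6,23,90.6)
T=np.load('pics/w22_T.npy')
for p in ((607.5,6.4,26),(645,6.4,26)): print(np.round(proj('wrist',p,T),1))
a=cv2.imread('pics/w22_raw.png'); cv2.imwrite('pics/w22c.png',cv2.resize(a[100:300,180:380],None,fx=3,fy=3,interpolation=cv2.INTER_CUBIC))
```

```text
pos [623.5 -36.6  55.3] rot [179.99   0.    91.01] gap 26.3 F [-0.4  0.4 -0.5] t 25.63
tool delta cm [-0.21  0.34  3.23] az 0.4064913725123205 rows 0.7815815307442026
[253.2 168.7]
[323.7 170.1]
```

View pics/w22c.png

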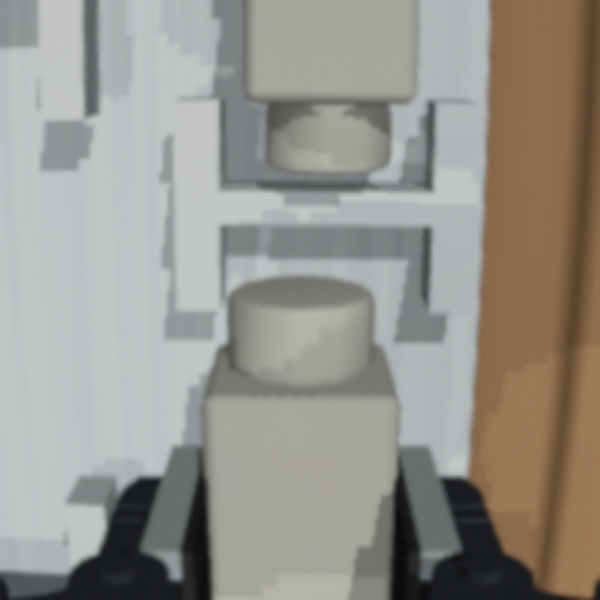

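Request:
{"api": "step_arm", "payload": {"plan": [{"grip":2.0,"tx":-0.2,"ty":0.3,"tz":0.6,"ax":0,"ay":0,"az":0.4},{"grip":2.0,"tx":0,"ty":0,"tz":0.8,"ax":0,"ay":0,"az":0},{"grip":2.0,"tx":0,"ty":0,"tz":0.7,"ax":0,"ay":0,"az":0},{"grip":2.0,"tx":0,"ty":0,"tz":0.6,"ax":0,"ay":0,"az":0},{"grip":2.0,"tx":0,"ty":0,"tz":0.4,"ax":0,"ay":0,"az":0},{"grip":2.0,"tx":0,"ty":0,"tz":0,"ax":0,"ay":0,"az":0},{"grip":2.0,"tx":0,"ty":0,"tz":0,"ax":0,"ay":0,"az":0}]}}

```text
time: 26.22
tool_pos: [626.2, -38.4, 23.3]
tcp_rot: [-180.0, -0.0, 90.5]
ft_force: [-0.4, 0.1, -0.3]
finger_gap: 26.5
```

Request:
{"api": "step_arm", "payload": {"plan": [{"grip":2.0,"tx":0,"ty":0,"tz":0.1,"ax":0,"ay":0,"az":0},{"grip":2.0,"tx":0,"ty":0,"tz":0.1,"ax":0,"ay":0,"az":0},{"grip":2.0,"tx":0,"ty":0,"tz":0,"ax":0,"ay":0,"az":0}]}}

```text
time: 26.47
tool_pos: [626.4, -38.4, 23.1]
tcp_rot: [-180.0, 0.0, 90.5]
ft_force: [-7.9, 1.5, 12.5]
finger_gap: 26.3
```

Contact. I'll release and rise.

Request:
{"api": "step_arm", "payload": {"plan": [{"grip":4.5,"tx":0,"ty":0,"tz":0,"ax":0,"ay":0,"az":0},{"grip":4.5,"tx":0,"ty":0,"tz":0,"ax":0,"ay":0,"az":0},{"grip":4.5,"tx":0,"ty":0,"tz":-0.5,"ax":0,"ay":0,"az":0},{"grip":4.5,"tx":0,"ty":0,"tz":-2.0,"ax":0,"ay":0,"az":0},{"grip":4.5,"tx":0,"ty":0,"tz":-4.0,"ax":0,"ay":0,"az":0},{"grip":5.0,"tx":0,"ty":0,"tz":-4.0,"ax":0,"ay":0,"az":0},{"grip":5.0,"tx":0,"ty":0,"tz":-4.0,"ax":0,"ay":0,"az":0},{"grip":5.0,"tx":0,"ty":0,"tz":-4.0,"ax":0,"ay":0,"az":0}]}}

```text
time: 27.13
tool_pos: [625.9, -38.4, 208.5]
tcp_rot: [-180.0, -0.0, 90.5]
ft_force: [1.3, 0.2, -0.3]
finger_gap: 50.1
```

Run:
```python
from h import *
snap('wrist','w23')
a=cv2.imread('pics/w20_raw.png')
for px in ((286,310),(349,225)): core('w20',px)
snap('top','t23',(300,120,480,270),4)
go(520,-330,220,90)
```

```text
w20 px [287.  312.9] len 119.0 wid px 29.1 ctr [ 491.1 -441.2   20. ] theta 68.8
w20 px [349.5 240.8] len 130.0 wid px 30.4 ctr [ 514.4 -327.9   20. ] theta 116.5
pos [630.8 -39.1 216.9] rot [1.7917e+02 1.3000e-01 9.0500e+01] gap 50.3 F [ 1.2 -0.5  1.4] t 27.23
tool delta cm [-28.99 -11.33  -0.42] az 0.49715899012008435 rows 7.4652993530143865
```

View pics/w23.png

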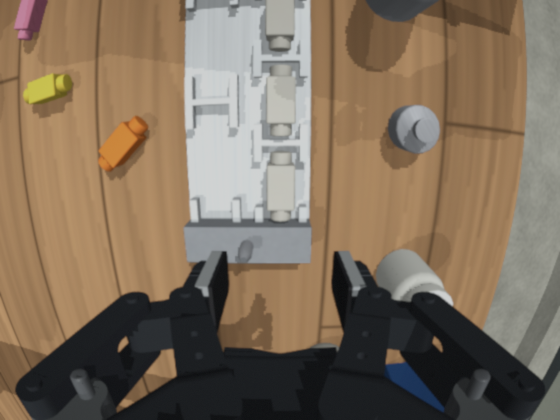

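View pics/t23.png

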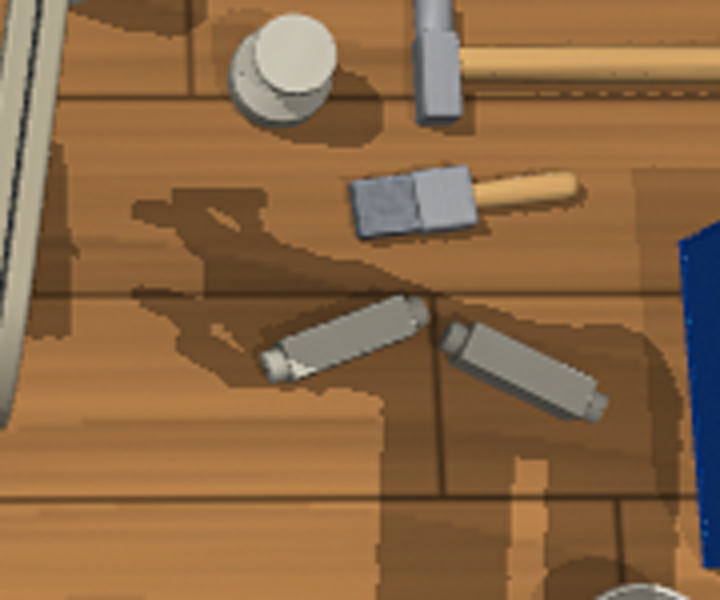

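Request:
{"api": "step_arm", "payload": {"plan": [{"grip":5.0,"tx":-3.6,"ty":-1.4,"tz":0,"ax":0,"ay":0,"az":0},{"grip":5.0,"tx":-3.6,"ty":-1.4,"tz":0,"ax":0,"ay":0,"az":0},{"grip":5.0,"tx":-3.6,"ty":-1.4,"tz":0,"ax":0,"ay":0,"az":0},{"grip":5.0,"tx":-3.6,"ty":-1.4,"tz":0,"ax":0,"ay":0,"az":0},{"grip":5.0,"tx":-3.6,"ty":-1.4,"tz":0,"ax":0,"ay":0,"az":0},{"grip":5.0,"tx":-3.6,"ty":-1.4,"tz":0,"ax":0,"ay":0,"az":0},{"grip":5.0,"tx":-3.6,"ty":-1.4,"tz":0,"ax":0,"ay":0,"az":0},{"grip":5.0,"tx":-3.5,"ty":-1.4,"tz":0,"ax":0,"ay":0,"az":-6.5}]}}

```text
time: 27.9
tool_pos: [515.9, -328.2, 206.7]
tcp_rot: [180.0, 0.0, 96.9]
ft_force: [0.6, 0.7, -0.6]
finger_gap: 49.9
```

Request:
{"api": "step_arm", "payload": {"plan": [{"grip":5.0,"tx":0,"ty":0,"tz":0,"ax":0,"ay":0,"az":-6.5},{"grip":5.0,"tx":0,"ty":0,"tz":0,"ax":0,"ay":0,"az":-6.5},{"grip":5.0,"tx":0,"ty":0,"tz":0,"ax":0,"ay":0,"az":0},{"grip":5.0,"tx":0,"ty":0,"tz":0,"ax":0,"ay":0,"az":0},{"grip":5.0,"tx":0,"ty":0,"tz":0,"ax":0,"ay":0,"az":0}]}}

```text
time: 28.32
tool_pos: [517.0, -326.1, 206.6]
tcp_rot: [180.0, -0.0, 109.8]
ft_force: [-0.1, -0.4, -0.7]
finger_gap: 50.0
```

Run:
```python
from h import *
snap('wrist','w24')
c,th,px=core('w24',(280,190))
go(c[0],c[1],45,th)
```

```text
w24 px [274. 183.] len 112.8 wid px 28.0 ctr [ 510.6 -325.6   20. ] theta 109.5
pos [ 517.1 -325.9  206.6] rot [180.    -0.   109.87] gap 49.9 F [-0.3 -0.1 -0.3] t 28.37
tool delta cm [ 0.25 -0.61 16.16] az 0.3307659890918302 rows 3.8783682280850695
```

View pics/w24.png

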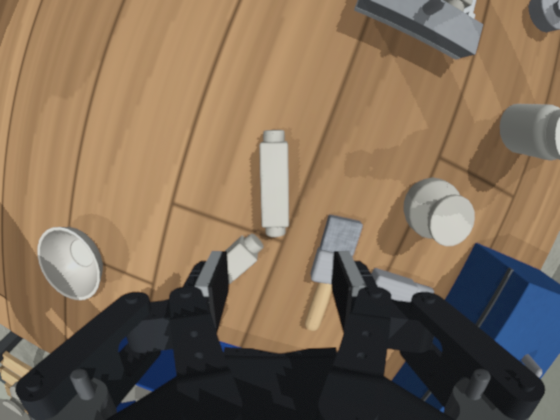

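Request:
{"api": "step_arm", "payload": {"plan": [{"grip":5.0,"tx":0.25,"ty":-0.6,"tz":2.0,"ax":0,"ay":0,"az":0.3},{"grip":5.0,"tx":0,"ty":0,"tz":3.0,"ax":0,"ay":0,"az":0},{"grip":5.0,"tx":0,"ty":0,"tz":3.0,"ax":0,"ay":0,"az":0},{"grip":5.0,"tx":0,"ty":0,"tz":3.0,"ax":0,"ay":0,"az":0},{"grip":5.0,"tx":0,"ty":0,"tz":3.0,"ax":0,"ay":0,"az":0},{"grip":5.0,"tx":0,"ty":0,"tz":2.0,"ax":0,"ay":0,"az":0},{"grip":5.0,"tx":0,"ty":0,"tz":0,"ax":0,"ay":0,"az":0},{"grip":5.0,"tx":0,"ty":0,"tz":0,"ax":0,"ay":0,"az":0}]}}

```text
time: 29.03
tool_pos: [509.7, -325.0, 45.6]
tcp_rot: [-179.9, -0.1, 109.7]
ft_force: [-0.2, 0.1, 0.5]
finger_gap: 50.0
```

Run:
```python
from h import *
snap('wrist','w25')
go(510.6,-325.6,8,109.5)
```

```text
pos [ 510.9 -326.    47.6] rot [1.7999e+02 2.0000e-02 1.0968e+02] gap 50.1 F [-0.7 -0.3  0.6] t 29.08
tool delta cm [ 0.05 -0.02  3.96] az 0.17658295410342362 rows 0.9486348139914624
```

View pics/w25.png

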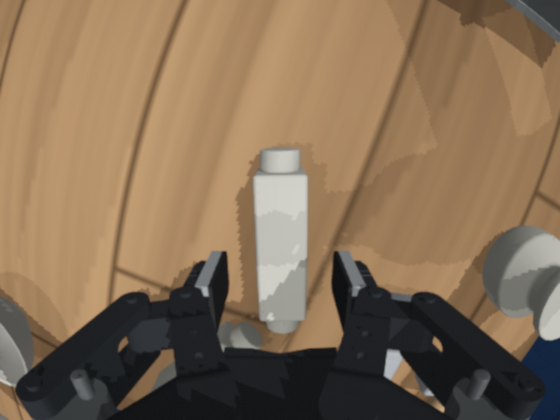

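Request:
{"api": "step_arm", "payload": {"plan": [{"grip":5.0,"tx":0,"ty":0,"tz":1.9,"ax":0,"ay":0,"az":0.2},{"grip":5.0,"tx":0,"ty":0,"tz":1.9,"ax":0,"ay":0,"az":0},{"grip":5.0,"tx":0,"ty":0,"tz":0,"ax":0,"ay":0,"az":0},{"grip":2.0,"tx":0,"ty":0,"tz":0,"ax":0,"ay":0,"az":0},{"grip":2.0,"tx":0,"ty":0,"tz":0,"ax":0,"ay":0,"az":0},{"grip":2.0,"tx":0,"ty":0,"tz":0,"ax":0,"ay":0,"az":0},{"grip":2.0,"tx":0,"ty":0,"tz":0,"ax":0,"ay":0,"az":0},{"grip":2.0,"tx":0,"ty":0,"tz":0,"ax":0,"ay":0,"az":0}]}}

```text
time: 29.75
tool_pos: [511.9, -327.2, 11.3]
tcp_rot: [179.9, 0.2, 109.5]
ft_force: [-1.5, 1.0, 7.5]
finger_gap: 26.9
```

Request:
{"api": "step_arm", "payload": {"plan": [{"grip":2.0,"tx":0,"ty":0,"tz":-2.0,"ax":0,"ay":0,"az":0},{"grip":2.0,"tx":0,"ty":0,"tz":-4.0,"ax":0,"ay":0,"az":0},{"grip":2.0,"tx":0,"ty":0,"tz":-4.0,"ax":0,"ay":0,"az":6.3},{"grip":2.0,"tx":0,"ty":0,"tz":-2.0,"ax":0,"ay":0,"az":6.3},{"grip":2.0,"tx":0,"ty":0,"tz":0,"ax":0,"ay":0,"az":6.3},{"grip":2.0,"tx":0,"ty":0,"tz":0,"ax":0,"ay":0,"az":0}]}}

```text
time: 30.25
tool_pos: [512.0, -327.3, 132.3]
tcp_rot: [179.7, 0.2, 90.3]
ft_force: [-0.4, 0.4, -3.4]
finger_gap: 26.6
```

Run:
```python
from h import *
go(556.7,-15.9,118,90.6)
```

```text
pos [ 512.  -327.3  132.3] rot [179.74   0.2   90.29] gap 26.6 F [-0.4  0.4 -3.4] t 30.25
tool delta cm [31.13  4.63  1.34] az -0.30500234737712617 rows 7.553109100230647
```

Request:
{"api": "step_arm", "payload": {"plan": [{"grip":2.0,"tx":3.8,"ty":0.6,"tz":0,"ax":0,"ay":0,"az":-0.3},{"grip":2.0,"tx":3.9,"ty":0.6,"tz":0,"ax":0,"ay":0,"az":0},{"grip":2.0,"tx":3.9,"ty":0.6,"tz":0,"ax":0,"ay":0,"az":0},{"grip":2.0,"tx":3.9,"ty":0.6,"tz":0,"ax":0,"ay":0,"az":0},{"grip":2.0,"tx":3.9,"ty":0.6,"tz":0,"ax":0,"ay":0,"az":0},{"grip":2.0,"tx":3.9,"ty":0.6,"tz":0,"ax":0,"ay":0,"az":0},{"grip":2.0,"tx":3.9,"ty":0.6,"tz":0,"ax":0,"ay":0,"az":0},{"grip":2.0,"tx":3.7,"ty":0.4,"tz":0,"ax":0,"ay":0,"az":0}]}}

```text
time: 30.92
tool_pos: [550.9, -14.3, 127.7]
tcp_rot: [-179.9, -0.0, 91.1]
ft_force: [0.9, 0.3, -1.2]
finger_gap: 26.5
```

Request:
{"api": "step_arm", "payload": {"plan": [{"grip":2.0,"tx":0,"ty":0,"tz":2,"ax":0,"ay":0,"az":0},{"grip":2.0,"tx":0,"ty":0,"tz":2,"ax":0,"ay":0,"az":0},{"grip":2.0,"tx":0,"ty":0,"tz":1.8,"ax":0,"ay":0,"az":0},{"grip":2.0,"tx":0,"ty":0,"tz":1.6,"ax":0,"ay":0,"az":0},{"grip":2.0,"tx":0,"ty":0,"tz":0,"ax":0,"ay":0,"az":0},{"grip":2.0,"tx":0,"ty":0,"tz":0,"ax":0,"ay":0,"az":0}]}}

```text
time: 31.42
tool_pos: [549.9, -16.2, 53.0]
tcp_rot: [-179.8, -0.0, 91.0]
ft_force: [-0.3, 0.1, -1.8]
finger_gap: 26.3
```

Run:
```python
from h import *
snap('wrist','w26')
go(556.7,-17.8,23,90.6)
T=np.load('pics/w26_T.npy')
for p in ((537.3,48.6,26),(575.3,48.6,26)): print(np.round(proj('wrist',p,T),1))
a=cv2.imread('pics/w26_raw.png'); cv2.imwrite('pics/w26c.png',cv2.resize(a[80:280,180:380],None,fx=3,fy=3,interpolation=cv2.INTER_CUBIC))
```

```text
pos [551.2 -16.5  54.5] rot [-1.7993e+02 -1.0000e-02  9.1000e+01] gap 26.3 F [ 1.  -0.2 -1.9] t 31.47
tool delta cm [-0.14  0.55  3.15] az 0.4032788476642821 rows 0.7670428267484227
[257.7 127.1]
[331.  128.9]
```

View pics/w26c.png

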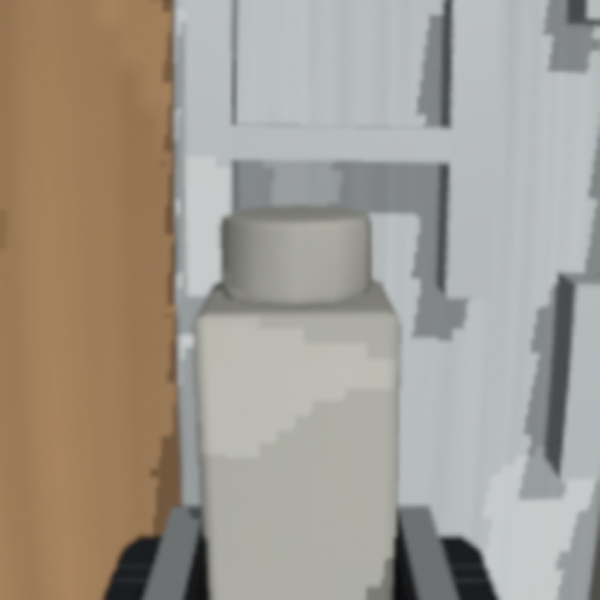

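Request:
{"api": "step_arm", "payload": {"plan": [{"grip":2.0,"tx":-0.15,"ty":0.5,"tz":0.4,"ax":0,"ay":0,"az":0.4},{"grip":2.0,"tx":0,"ty":0,"tz":0.8,"ax":0,"ay":0,"az":0},{"grip":2.0,"tx":0,"ty":0,"tz":0.7,"ax":0,"ay":0,"az":0},{"grip":2.0,"tx":0,"ty":0,"tz":0.6,"ax":0,"ay":0,"az":0},{"grip":2.0,"tx":0,"ty":0,"tz":0.4,"ax":0,"ay":0,"az":0},{"grip":2.0,"tx":0,"ty":0,"tz":0.2,"ax":0,"ay":0,"az":0},{"grip":2.0,"tx":0,"ty":0,"tz":0.1,"ax":0,"ay":0,"az":0},{"grip":2.0,"tx":0,"ty":0,"tz":0,"ax":0,"ay":0,"az":0}]}}

```text
time: 32.13
tool_pos: [556.2, -17.8, 23.3]
tcp_rot: [-179.9, -0.0, 90.5]
ft_force: [-6.7, 0.4, 8.5]
finger_gap: 26.8
```

Request:
{"api": "step_arm", "payload": {"plan": [{"grip":4.5,"tx":0,"ty":0,"tz":0,"ax":0,"ay":0,"az":0},{"grip":4.5,"tx":0,"ty":0,"tz":0,"ax":0,"ay":0,"az":0},{"grip":4.5,"tx":0,"ty":0,"tz":-0.5,"ax":0,"ay":0,"az":0},{"grip":4.5,"tx":0,"ty":0,"tz":-2.0,"ax":0,"ay":0,"az":0},{"grip":4.5,"tx":0,"ty":0,"tz":-4.0,"ax":0,"ay":0,"az":0},{"grip":5.0,"tx":0,"ty":0,"tz":-4.0,"ax":0,"ay":0,"az":0},{"grip":5.0,"tx":0,"ty":0,"tz":-4.0,"ax":0,"ay":0,"az":0},{"grip":5.0,"tx":0,"ty":0,"tz":-4.0,"ax":0,"ay":0,"az":0}]}}

```text
time: 32.8
tool_pos: [556.4, -17.9, 209.9]
tcp_rot: [180.0, 0.0, 90.5]
ft_force: [0.7, -0.2, 0.1]
finger_gap: 49.9
```

Run:
```python
from h import *
snap('wrist','w27')
go(491,-441,210,90)
```

```text
pos [560.6 -18.3 220.1] rot [1.7925e+02 1.0000e-01 9.0510e+01] gap 50.1 F [ 2.2 -0.5  7.6] t 32.85
tool delta cm [-42.2   -7.35   0.98] az 0.5055081443395721 rows 10.275588415398119
```

View pics/w27.png

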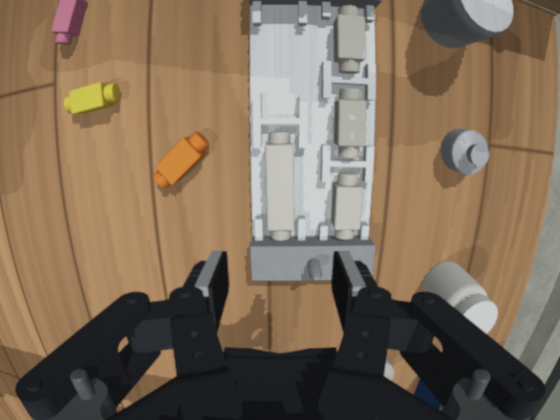

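Request:
{"api": "step_arm", "payload": {"plan": [{"grip":5.0,"tx":-3.9,"ty":-0.7,"tz":0,"ax":0,"ay":0,"az":0},{"grip":5.0,"tx":-3.9,"ty":-0.7,"tz":0,"ax":0,"ay":0,"az":0},{"grip":5.0,"tx":-3.9,"ty":-0.7,"tz":0,"ax":0,"ay":0,"az":0},{"grip":5.0,"tx":-3.9,"ty":-0.7,"tz":0,"ax":0,"ay":0,"az":0},{"grip":5.0,"tx":-3.9,"ty":-0.7,"tz":0,"ax":0,"ay":0,"az":0},{"grip":5.0,"tx":-3.9,"ty":-0.7,"tz":0,"ax":0,"ay":0,"az":0},{"grip":5.0,"tx":-3.9,"ty":-0.7,"tz":0,"ax":0,"ay":0,"az":0},{"grip":5.0,"tx":-3.9,"ty":-0.7,"tz":0,"ax":0,"ay":0,"az":0}]}}

```text
time: 33.52
tool_pos: [502.9, -332.3, 207.9]
tcp_rot: [180.0, 0.0, 90.5]
ft_force: [0.5, -0.9, 0.2]
finger_gap: 50.1
```

Request:
{"api": "step_arm", "payload": {"plan": [{"grip":5.0,"tx":-3.9,"ty":-0.7,"tz":0,"ax":0,"ay":0,"az":0},{"grip":5.0,"tx":-3.9,"ty":-0.7,"tz":0,"ax":0,"ay":0,"az":0},{"grip":5.0,"tx":-3.0,"ty":-0.4,"tz":0,"ax":0,"ay":0,"az":6},{"grip":5.0,"tx":0,"ty":0,"tz":0,"ax":0,"ay":0,"az":6},{"grip":5.0,"tx":0,"ty":0,"tz":0,"ax":0,"ay":0,"az":6},{"grip":5.0,"tx":0,"ty":0,"tz":0,"ax":0,"ay":0,"az":5},{"grip":5.0,"tx":0,"ty":0,"tz":0,"ax":0,"ay":0,"az":0},{"grip":5.0,"tx":0,"ty":0,"tz":0,"ax":0,"ay":0,"az":0}]}}

```text
time: 34.18
tool_pos: [486.4, -438.6, 207.6]
tcp_rot: [-180.0, 0.0, 67.7]
ft_force: [-1.1, 0.2, -1.1]
finger_gap: 50.1
```

Run:
```python
from h import *
snap('wrist','w28')
c,th,px=core('w28',(280,190))
go(c[0],c[1],45,th)
```

```text
w28 px [284.7 187.2] len 114.1 wid px 28.1 ctr [ 490.2 -442.4   20. ] theta 63.4
pos [ 486.5 -438.5  207.7] rot [179.99   0.    67.69] gap 49.9 F [0.  0.1 0.6] t 34.23
tool delta cm [-0.22  0.5  16.27] az 4.283314686367575 rows 3.9033633516281117
```

View pics/w28.png

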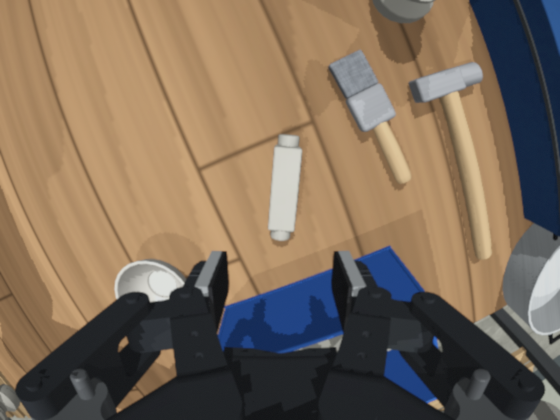

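Run:
```python
from h import *
T=np.load('pics/w28_T.npy')
for uv in ((225,306),(300,280),(387,248)):
    for z in (0,60,120): 
        p=plane('wrist',uv,z,T); print(uv,z,p.round(0),'tool',(np.linalg.inv(T)@np.append(p,1)).round(0)[:2])
# box from top & side: corner
print(tri([ray('top',(472,180)),ray('side',(340,113))]),tri([ray('top',(478,262)),ray('side',(340,113))]))
```

```text
(225, 306) 0 [ 360. -561.    0.] tool [-161.  -70.]
(225, 306) 60 [ 386. -529.   60.] tool [-121.  -58.]
(225, 306) 120 [ 413. -496.  120.] tool [-82. -46.]
(300, 280) 0 [ 463. -560.   -0.] tool [-122.   24.]
(300, 280) 60 [ 471. -528.   60.] tool [-89.  20.]
(300, 280) 120 [ 480. -496.  120.] tool [-56.  16.]
(387, 248) 0 [ 576. -563.    0.] tool [-81. 130.]
(387, 248) 60 [ 565. -530.   60.] tool [-55. 108.]
(387, 248) 120 [ 554. -498.  120.] tool [-29.  85.]
(array([ 440.55512746, -432.30666201,  249.69835303]), [81.09630879782551, 81.09630879782561]) (array([ 356.751942  , -472.60842155,  205.98083787]), [5.60937493561451, 5.6093749356145635])
```

Run:
```python
from h import *
s=cv2.imread('pics/side0.png'); cv2.imwrite('pics/s0b.png',cv2.resize(s[95:195,250:390],None,fx=5,fy=5,interpolation=cv2.INTER_CUBIC))
print(plane('side',(310,152),0),[plane('top',(475,220),z).round(0) for z in (0,60,120)])
```

```text
[ 463.78226607 -587.94958978    0.        ] [array([ 470., -566.,    0.]), array([ 462., -539.,   60.]), array([ 454., -512.,  120.])]
```

View pics/s0b.png

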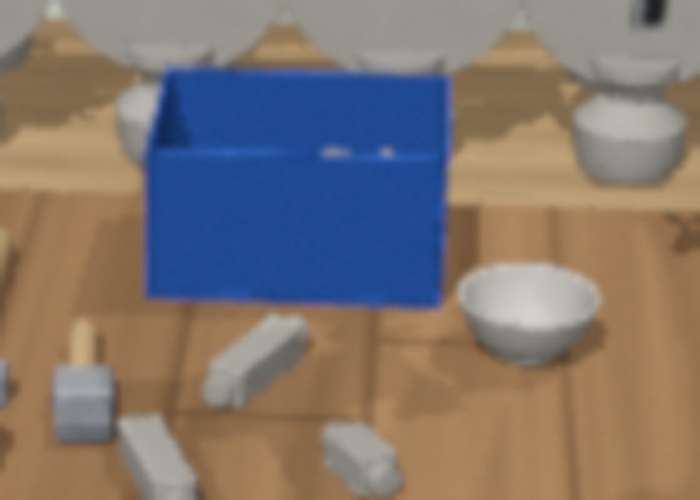

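Run:
```python
from h import *
print([plane('side',(309,155.3),0).round(0)],[plane('side',(309,126.5),z).round(0) for z in (40,60,80,100,120)])
T=np.load('pics/w28_T.npy')
print(tri([ray('side',(280,125)),ray('top',(470,180)),]),tri([ray('side',(309,126.5)),ray('wrist',(300,280),T)]))
```

```text
[array([ 466., -561.,    0.])] [array([ 476., -731.,   40.]), array([ 474., -686.,   60.]), array([ 472., -641.,   80.]), array([ 470., -595.,  100.]), array([ 468., -550.,  120.])]
(array([ 556.99919489, -497.50356043,  143.41059889]), [9.795244560537645, 9.795244560537656]) (array([ 474.40346267, -484.50555872,  146.49164444]), [9.505559540684477, 9.50555954068458])
```

Request:
{"api": "step_arm", "payload": {"plan": [{"grip":5.0,"tx":-0.2,"ty":0.5,"tz":2.0,"ax":0,"ay":0,"az":0},{"grip":5.0,"tx":0,"ty":0,"tz":3.0,"ax":0,"ay":0,"az":4.3},{"grip":5.0,"tx":0,"ty":0,"tz":3.0,"ax":0,"ay":0,"az":0},{"grip":5.0,"tx":0,"ty":0,"tz":3.0,"ax":0,"ay":0,"az":0},{"grip":5.0,"tx":0,"ty":0,"tz":3.0,"ax":0,"ay":0,"az":0},{"grip":5.0,"tx":0,"ty":0,"tz":2.0,"ax":0,"ay":0,"az":0},{"grip":5.0,"tx":0,"ty":0,"tz":0,"ax":0,"ay":0,"az":0},{"grip":5.0,"tx":0,"ty":0,"tz":0,"ax":0,"ay":0,"az":0}]}}

```text
time: 34.9
tool_pos: [489.5, -441.2, 46.5]
tcp_rot: [-179.8, -0.1, 63.3]
ft_force: [0.7, 0.3, 0.5]
finger_gap: 50.1
```

Run:
```python
from h import *
snap('wrist','w29')
go(490.2,-442.4,8,63.4)
```

```text
pos [ 490.7 -442.5   48.7] rot [1.7996e+02 1.0000e-02 6.3290e+01] gap 49.7 F [ 0.8 -0.7  1.5] t 34.95
tool delta cm [-0.02 -0.05  4.07] az -0.10695116683481842 rows 0.9749754287932582
```

View pics/w29.png

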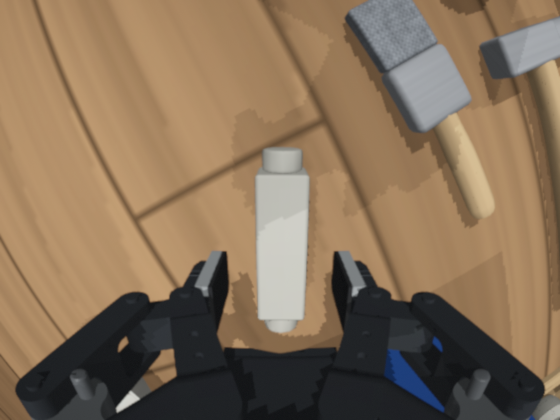

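Request:
{"api": "step_arm", "payload": {"plan": [{"grip":5.0,"tx":0,"ty":0,"tz":2.0,"ax":0,"ay":0,"az":0},{"grip":5.0,"tx":0,"ty":0,"tz":2.0,"ax":0,"ay":0,"az":0},{"grip":5.0,"tx":0,"ty":0,"tz":0,"ax":0,"ay":0,"az":0},{"grip":2.0,"tx":0,"ty":0,"tz":0,"ax":0,"ay":0,"az":0},{"grip":2.0,"tx":0,"ty":0,"tz":0,"ax":0,"ay":0,"az":0},{"grip":2.0,"tx":0,"ty":0,"tz":0,"ax":0,"ay":0,"az":0},{"grip":2.0,"tx":0,"ty":0,"tz":0,"ax":0,"ay":0,"az":0},{"grip":2.0,"tx":0,"ty":0,"tz":0,"ax":0,"ay":0,"az":0}]}}

```text
time: 35.62
tool_pos: [491.6, -443.7, 10.5]
tcp_rot: [179.8, 0.1, 63.2]
ft_force: [-0.1, 1.3, 8.1]
finger_gap: 26.7
```

Request:
{"api": "step_arm", "payload": {"plan": [{"grip":2.0,"tx":0,"ty":0,"tz":-2.0,"ax":0,"ay":0,"az":0},{"grip":2.0,"tx":0,"ty":0,"tz":-4.0,"ax":0,"ay":0,"az":0},{"grip":2.0,"tx":0,"ty":0,"tz":-4.0,"ax":0,"ay":0,"az":-5.4},{"grip":2.0,"tx":0,"ty":0,"tz":-2.0,"ax":0,"ay":0,"az":-5.4},{"grip":2.0,"tx":0,"ty":0,"tz":0,"ax":0,"ay":0,"az":-5.4},{"grip":2.0,"tx":0,"ty":0,"tz":0,"ax":0,"ay":0,"az":-5.4},{"grip":2.0,"tx":0,"ty":0,"tz":0,"ax":0,"ay":0,"az":-5.4},{"grip":2.0,"tx":0,"ty":0,"tz":0,"ax":0,"ay":0,"az":0}]}}

```text
time: 36.28
tool_pos: [490.4, -442.5, 128.7]
tcp_rot: [180.0, 0.0, 90.5]
ft_force: [-0.0, -0.0, -1.7]
finger_gap: 26.5
```

Run:
```python
from h import *
go(555.3,113.1,118,90.6)
```

```text
pos [ 490.4 -442.5  128.7] rot [1.7996e+02 5.0000e-02 9.0460e+01] gap 26.5 F [-0.  -0.  -1.7] t 36.28
tool delta cm [55.51  6.93  1.02] az -0.1411019549036041 rows 13.41657668495148
```

Request:
{"api": "step_arm", "payload": {"plan": [{"grip":2.0,"tx":3.9,"ty":0.5,"tz":0,"ax":0,"ay":0,"az":0},{"grip":2.0,"tx":3.9,"ty":0.5,"tz":0,"ax":0,"ay":0,"az":0},{"grip":2.0,"tx":3.9,"ty":0.5,"tz":0,"ax":0,"ay":0,"az":0},{"grip":2.0,"tx":3.9,"ty":0.5,"tz":0,"ax":0,"ay":0,"az":0},{"grip":2.0,"tx":3.9,"ty":0.5,"tz":0,"ax":0,"ay":0,"az":0},{"grip":2.0,"tx":3.9,"ty":0.5,"tz":0,"ax":0,"ay":0,"az":0},{"grip":2.0,"tx":3.9,"ty":0.5,"tz":0,"ax":0,"ay":0,"az":0},{"grip":2.0,"tx":3.9,"ty":0.5,"tz":0,"ax":0,"ay":0,"az":0}]}}

```text
time: 36.95
tool_pos: [529.2, -128.4, 128.2]
tcp_rot: [180.0, 0.0, 90.0]
ft_force: [0.1, 0.2, -0.9]
finger_gap: 26.9
```

Request:
{"api": "step_arm", "payload": {"plan": [{"grip":2.0,"tx":3.9,"ty":0.5,"tz":0,"ax":0,"ay":0,"az":0},{"grip":2.0,"tx":3.9,"ty":0.5,"tz":0,"ax":0,"ay":0,"az":0},{"grip":2.0,"tx":3.9,"ty":0.5,"tz":0,"ax":0,"ay":0,"az":0},{"grip":2.0,"tx":3.9,"ty":0.5,"tz":0,"ax":0,"ay":0,"az":0},{"grip":2.0,"tx":3.9,"ty":0.5,"tz":0,"ax":0,"ay":0,"az":0},{"grip":2.0,"tx":3.9,"ty":0.5,"tz":0,"ax":0,"ay":0,"az":0},{"grip":2.0,"tx":0,"ty":0,"tz":0,"ax":0,"ay":0,"az":0},{"grip":2.0,"tx":0,"ty":0,"tz":0,"ax":0,"ay":0,"az":0}]}}

```text
time: 37.62
tool_pos: [558.4, 106.3, 128.0]
tcp_rot: [180.0, -0.0, 90.3]
ft_force: [-0.4, -1.3, -1.3]
finger_gap: 26.6
```

Run:
```python
from h import *
go(555.3,112.6,52,90.6)
snap('wrist','w30')
```

```text
pos [558.4 106.3 128. ] rot [ 1.7997e+02 -1.0000e-02  9.0260e+01] gap 26.6 F [-0.4 -1.3 -1.3] t 37.62
tool delta cm [ 0.63 -0.31  7.6 ] az -0.3388502538880118 rows 1.8310291980724767
```

View pics/w30.png

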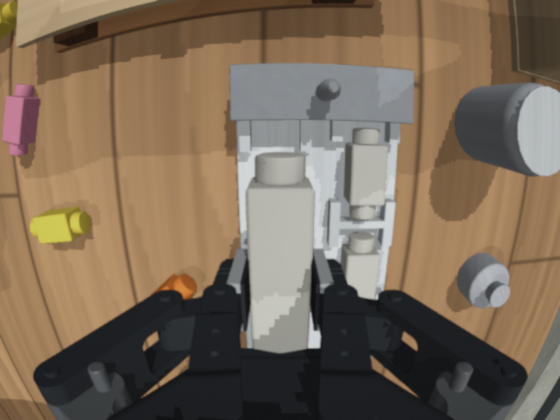

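Request:
{"api": "step_arm", "payload": {"plan": [{"grip":2.0,"tx":0.6,"ty":-0.2,"tz":2,"ax":0,"ay":0,"az":-0.3},{"grip":2.0,"tx":0,"ty":0,"tz":2,"ax":0,"ay":0,"az":0},{"grip":2.0,"tx":0,"ty":0,"tz":2.0,"ax":0,"ay":0,"az":0},{"grip":2.0,"tx":0,"ty":0,"tz":1.6,"ax":0,"ay":0,"az":0},{"grip":2.0,"tx":0,"ty":0,"tz":0,"ax":0,"ay":0,"az":0},{"grip":2.0,"tx":0,"ty":0,"tz":0,"ax":0,"ay":0,"az":0},{"grip":2.0,"tx":0,"ty":0,"tz":0,"ax":0,"ay":0,"az":0}]}}

```text
time: 38.25
tool_pos: [557.1, 109.0, 52.9]
tcp_rot: [179.9, 0.0, 90.4]
ft_force: [0.3, 0.1, -0.9]
finger_gap: 26.3
```

Run:
```python
from h import *
snap('wrist','w31')
go(555.3,112.6,22.5,90.6)
T=np.load('pics/w31_T.npy')
for p in ((535.1,150,26),(573.1,150,26)): print(np.round(proj('wrist',p,T),1))
a=cv2.imread('pics/w31_raw.png'); cv2.imwrite('pics/w31c.png',cv2.resize(a[80:280,180:380],None,fx=3,fy=3,interpolation=cv2.INTER_CUBIC))
```

```text
pos [557.6 109.3  53.4] rot [ 1.7986e+02 -1.0000e-02  9.0410e+01] gap 26.6 F [ 0.3 -0.3  0. ] t 38.3
tool delta cm [ 0.33 -0.24  3.09] az -0.19219709856577083 rows 0.7470068640948349
[238.5 172.7]
[310.3 173. ]
```

View pics/w31c.png

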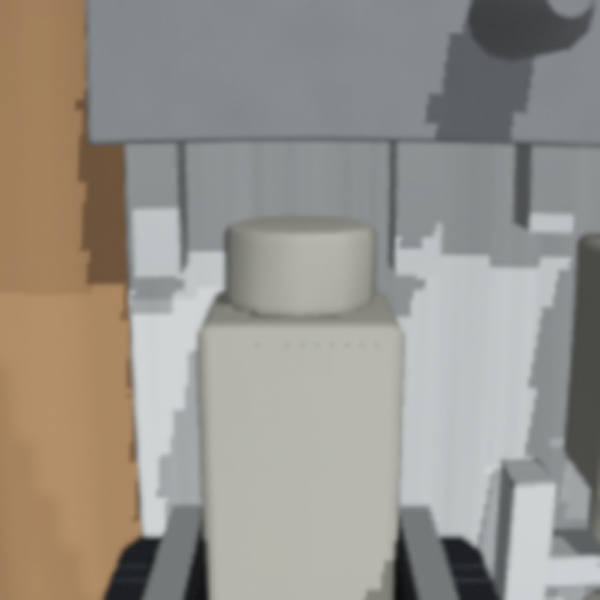

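Request:
{"api": "step_arm", "payload": {"plan": [{"grip":2.0,"tx":0.3,"ty":-0.15,"tz":0.4,"ax":0,"ay":0,"az":-0.2},{"grip":2.0,"tx":0,"ty":0,"tz":0.8,"ax":0,"ay":0,"az":0},{"grip":2.0,"tx":0,"ty":0,"tz":0.7,"ax":0,"ay":0,"az":0},{"grip":2.0,"tx":0,"ty":0,"tz":0.6,"ax":0,"ay":0,"az":0},{"grip":2.0,"tx":0,"ty":0,"tz":0.4,"ax":0,"ay":0,"az":0},{"grip":2.0,"tx":0,"ty":0,"tz":0.2,"ax":0,"ay":0,"az":0},{"grip":2.0,"tx":0,"ty":0,"tz":0.1,"ax":0,"ay":0,"az":0},{"grip":2.0,"tx":0,"ty":0,"tz":0,"ax":0,"ay":0,"az":0}]}}

```text
time: 38.97
tool_pos: [554.1, 113.0, 22.4]
tcp_rot: [-179.9, 0.0, 90.7]
ft_force: [-20.8, -2.8, 34.0]
finger_gap: 26.7
```

Request:
{"api": "step_arm", "payload": {"plan": [{"grip":4.5,"tx":0,"ty":0,"tz":-0.1,"ax":0,"ay":0,"az":0},{"grip":4.5,"tx":0,"ty":0,"tz":0,"ax":0,"ay":0,"az":0},{"grip":4.5,"tx":0,"ty":0,"tz":-0.5,"ax":0,"ay":0,"az":0},{"grip":4.5,"tx":0,"ty":0,"tz":-2.0,"ax":0,"ay":0,"az":0},{"grip":4.5,"tx":0,"ty":0,"tz":-4.0,"ax":0,"ay":0,"az":0},{"grip":5.0,"tx":0,"ty":0,"tz":-4.0,"ax":0,"ay":0,"az":0},{"grip":5.0,"tx":0,"ty":0,"tz":-4.0,"ax":0,"ay":0,"az":0},{"grip":5.0,"tx":0,"ty":0,"tz":-4.0,"ax":0,"ay":0,"az":0}]}}

```text
time: 39.63
tool_pos: [554.3, 112.9, 207.2]
tcp_rot: [-180.0, 0.0, 90.7]
ft_force: [1.2, -0.0, 0.5]
finger_gap: 50.0
```

Request:
{"api": "step_arm", "payload": {"plan": [{"grip":5.0,"tx":-4,"ty":1.5,"tz":-1,"ax":0,"ay":0,"az":0},{"grip":5.0,"tx":-4,"ty":1.5,"tz":-1,"ax":0,"ay":0,"az":0},{"grip":5.0,"tx":-4,"ty":1,"tz":-1,"ax":0,"ay":0,"az":0},{"grip":5.0,"tx":0,"ty":0,"tz":0,"ax":0,"ay":0,"az":0},{"grip":5.0,"tx":0,"ty":0,"tz":0,"ax":0,"ay":0,"az":0},{"grip":5.0,"tx":0,"ty":0,"tz":0,"ax":0,"ay":0,"az":0}]}}

```text
time: 40.13
tool_pos: [594.2, -1.8, 233.9]
tcp_rot: [-179.9, -0.0, 90.6]
ft_force: [0.3, -0.0, -0.2]
finger_gap: 49.8
```

Run:
```python
from h import *
snap('wrist','w32')
snap('side','s32',(180,150,400,370),2.7)
go()
```

```text
pos [593.9  -0.7 233.5] rot [-1.7991e+02 -4.0000e-02  9.0760e+01] gap 50.4 F [ 0.4  0.2 -0.6] t 40.23
tool delta cm [0. 0. 0.] az None rows 0.0
```

View pics/w32.png

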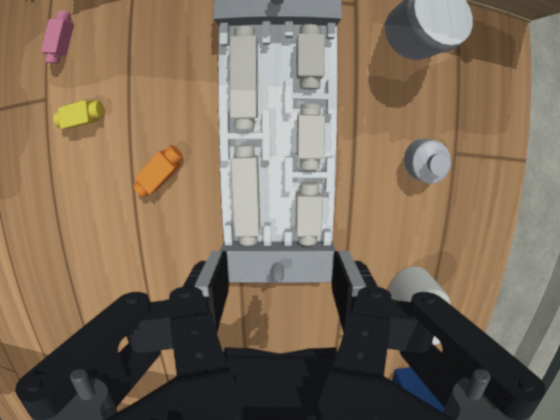

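View pics/s32.png

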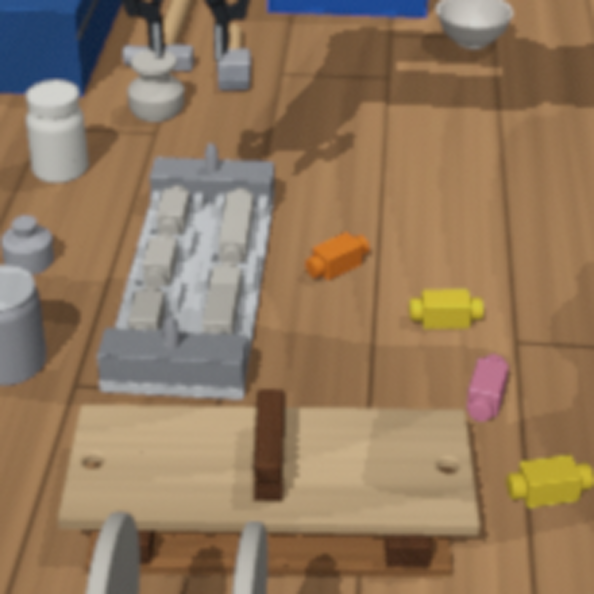

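Request:
{"api": "step_arm", "payload": {"plan": [{"grip":6.0,"tx":3.7,"ty":-1.2,"tz":0,"ax":0,"ay":0,"az":0},{"grip":6.0,"tx":3.7,"ty":-1.2,"tz":0,"ax":0,"ay":0,"az":0},{"grip":6.0,"tx":3.7,"ty":-1.2,"tz":0,"ax":0,"ay":0,"az":0},{"grip":6.0,"tx":3.7,"ty":-1.2,"tz":0,"ax":0,"ay":0,"az":0},{"grip":6.0,"tx":3.7,"ty":-1.2,"tz":0,"ax":0,"ay":0,"az":0},{"grip":6.0,"tx":3.7,"ty":-1.2,"tz":0,"ax":0,"ay":0,"az":0},{"grip":6.0,"tx":3.7,"ty":-1.2,"tz":0,"ax":0,"ay":0,"az":0},{"grip":6.0,"tx":3.7,"ty":-1.2,"tz":0,"ax":0,"ay":0,"az":0}]}}

```text
time: 40.9
tool_pos: [492.7, 295.8, 234.1]
tcp_rot: [-180.0, 0.0, 90.8]
ft_force: [-0.0, 0.6, 0.8]
finger_gap: 60.1
```

Request:
{"api": "step_arm", "payload": {"plan": [{"grip":6.0,"tx":3.9,"ty":-1.0,"tz":0,"ax":0,"ay":0,"az":-3.4},{"grip":6.0,"tx":0,"ty":0,"tz":2,"ax":0,"ay":0,"az":0},{"grip":6.0,"tx":0,"ty":0,"tz":3,"ax":0,"ay":0,"az":0},{"grip":6.0,"tx":0,"ty":0,"tz":3,"ax":0,"ay":0,"az":0},{"grip":6.0,"tx":0,"ty":0,"tz":2,"ax":0,"ay":0,"az":0},{"grip":6.0,"tx":0,"ty":0,"tz":0,"ax":0,"ay":0,"az":0},{"grip":6.0,"tx":0,"ty":0,"tz":0,"ax":0,"ay":0,"az":0},{"grip":6.0,"tx":0,"ty":0,"tz":0,"ax":0,"ay":0,"az":0}]}}

```text
time: 41.57
tool_pos: [484.6, 332.7, 136.0]
tcp_rot: [179.9, -0.0, 94.2]
ft_force: [0.3, 0.0, 0.4]
finger_gap: 60.1
```

Run:
```python
from h import *
snap('wrist','w33')
go(485.1,334.8,58.6,94.1)
```

```text
pos [485.2 332.9 136.8] rot [ 1.7984e+02 -8.0000e-02  9.4140e+01] gap 60.0 F [-0.3 -0.2  0.6] t 41.62
tool delta cm [ 0.18 -0.02  7.82] az 0.04113025350706323 rows 1.8751229347212688
```

View pics/w33.png

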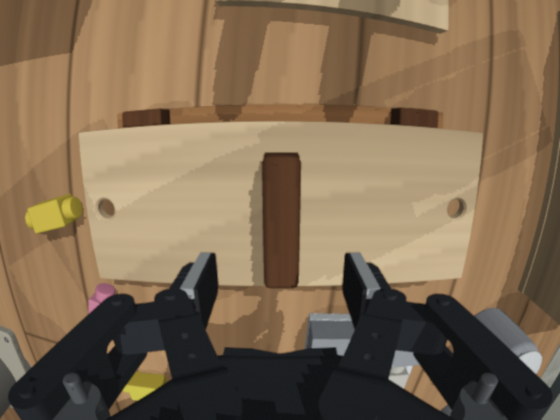

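Request:
{"api": "step_arm", "payload": {"plan": [{"grip":6.0,"tx":0.2,"ty":0,"tz":2,"ax":0,"ay":0,"az":0},{"grip":6.0,"tx":0,"ty":0,"tz":2.5,"ax":0,"ay":0,"az":0},{"grip":6.0,"tx":0,"ty":0,"tz":2,"ax":0,"ay":0,"az":0},{"grip":6.0,"tx":0,"ty":0,"tz":1,"ax":0,"ay":0,"az":0},{"grip":6.0,"tx":0,"ty":0,"tz":0.2,"ax":0,"ay":0,"az":0},{"grip":6.0,"tx":0,"ty":0,"tz":0,"ax":0,"ay":0,"az":0},{"grip":6.0,"tx":0,"ty":0,"tz":0,"ax":0,"ay":0,"az":0},{"grip":6.0,"tx":0,"ty":0,"tz":0,"ax":0,"ay":0,"az":0}]}}

```text
time: 42.28
tool_pos: [485.7, 334.6, 59.6]
tcp_rot: [179.8, -0.1, 94.1]
ft_force: [-0.8, -0.3, 0.1]
finger_gap: 59.8
```

Run:
```python
from h import *
go(485.1,334.8,58.6,94.1)
```

```text
pos [485.7 334.6  59.6] rot [ 1.7983e+02 -8.0000e-02  9.4100e+01] gap 59.8 F [-0.8 -0.3  0.1] t 42.28
tool delta cm [ 0.03 -0.06  0.1 ] az -0.002495069980412268 rows 0.02907200281292728
```

Request:
{"api": "step_arm", "payload": {"plan": [{"grip":6.0,"tx":0,"ty":0,"tz":0.1,"ax":0,"ay":0,"az":0},{"grip":1.5,"tx":0,"ty":0,"tz":0,"ax":0,"ay":0,"az":0},{"grip":1.5,"tx":0,"ty":0,"tz":0,"ax":0,"ay":0,"az":0},{"grip":1.5,"tx":0,"ty":0,"tz":0,"ax":0,"ay":0,"az":0},{"grip":1.5,"tx":0,"ty":0,"tz":0,"ax":0,"ay":0,"az":0},{"grip":1.5,"tx":0,"ty":0,"tz":0,"ax":0,"ay":0,"az":0},{"grip":1.5,"tx":0,"ty":0,"tz":0,"ax":0,"ay":0,"az":0},{"grip":1.5,"tx":0,"ty":0,"tz":0,"ax":0,"ay":0,"az":0}], "newtons": 110}}

```text
time: 42.95
tool_pos: [484.7, 334.0, 57.2]
tcp_rot: [180.0, -0.0, 94.1]
ft_force: [-2.0, -0.6, 5.7]
finger_gap: 22.1
```

Request:
{"api": "step_arm", "payload": {"plan": [{"grip":1.5,"tx":0,"ty":0,"tz":-0.5,"ax":0,"ay":0,"az":0},{"grip":1.5,"tx":0,"ty":0,"tz":-1.0,"ax":0,"ay":0,"az":0},{"grip":1.5,"tx":0,"ty":0,"tz":-1.5,"ax":0,"ay":0,"az":0},{"grip":1.5,"tx":0,"ty":0,"tz":-2.0,"ax":0,"ay":0,"az":0},{"grip":1.5,"tx":0,"ty":0,"tz":-2.0,"ax":0,"ay":0,"az":0},{"grip":1.5,"tx":0,"ty":0,"tz":-2.5,"ax":0,"ay":0,"az":0},{"grip":1.5,"tx":0,"ty":0,"tz":-2.5,"ax":0,"ay":0,"az":0},{"grip":1.5,"tx":0,"ty":0,"tz":-2.5,"ax":0,"ay":0,"az":0}]}}

```text
time: 43.62
tool_pos: [483.6, 333.4, 202.4]
tcp_rot: [-179.9, 0.0, 94.1]
ft_force: [0.6, 1.0, -5.9]
finger_gap: 22.7
```

Run:
```python
from h import *
go(590.7,48.7,205,None)
```

```text
pos [483.6 333.4 202.4] rot [-1.7992e+02  4.0000e-02  9.4100e+01] gap 22.7 F [ 0.6  1.  -5.9] t 43.62
tool delta cm [-29.17   8.65  -0.26] az None rows 7.295718427075384
```

Request:
{"api": "step_arm", "payload": {"plan": [{"grip":1.5,"tx":-2.0,"ty":0.6,"tz":0,"ax":0,"ay":0,"az":0},{"grip":1.5,"tx":-3.9,"ty":1.1,"tz":0,"ax":0,"ay":0,"az":0},{"grip":1.5,"tx":-3.9,"ty":1.2,"tz":0,"ax":0,"ay":0,"az":0},{"grip":1.5,"tx":-3.9,"ty":1.2,"tz":0,"ax":0,"ay":0,"az":0},{"grip":1.5,"tx":-3.9,"ty":1.2,"tz":0,"ax":0,"ay":0,"az":0},{"grip":1.5,"tx":-3.9,"ty":1.2,"tz":0,"ax":0,"ay":0,"az":0},{"grip":1.5,"tx":-3.9,"ty":1.2,"tz":0,"ax":0,"ay":0,"az":0},{"grip":1.5,"tx":-3.5,"ty":0.9,"tz":0,"ax":0,"ay":0,"az":0}]}}

```text
time: 44.28
tool_pos: [590.9, 49.2, 201.5]
tcp_rot: [-180.0, 0.0, 94.1]
ft_force: [-0.3, 1.2, -4.5]
finger_gap: 22.4
```

Request:
{"api": "step_arm", "payload": {"plan": [{"grip":1.5,"tx":0,"ty":0,"tz":0,"ax":0,"ay":0,"az":3},{"grip":1.5,"tx":0,"ty":0,"tz":0,"ax":0,"ay":0,"az":6},{"grip":1.5,"tx":0,"ty":0,"tz":0,"ax":0,"ay":0,"az":6},{"grip":1.5,"tx":0,"ty":0,"tz":0,"ax":0,"ay":0,"az":6},{"grip":1.5,"tx":0,"ty":0,"tz":0,"ax":0,"ay":0,"az":6},{"grip":1.5,"tx":0,"ty":0,"tz":0,"ax":0,"ay":0,"az":6},{"grip":1.5,"tx":0,"ty":0,"tz":0,"ax":0,"ay":0,"az":6},{"grip":1.5,"tx":0,"ty":0,"tz":0,"ax":0,"ay":0,"az":6}]}}

```text
time: 44.95
tool_pos: [590.2, 51.7, 201.3]
tcp_rot: [-179.9, 0.0, 48.8]
ft_force: [-0.0, -0.4, -4.9]
finger_gap: 22.4
```

Request:
{"api": "step_arm", "payload": {"plan": [{"grip":1.5,"tx":0,"ty":0,"tz":0,"ax":0,"ay":0,"az":6},{"grip":1.5,"tx":0,"ty":0,"tz":0,"ax":0,"ay":0,"az":6},{"grip":1.5,"tx":0,"ty":0,"tz":0,"ax":0,"ay":0,"az":6},{"grip":1.5,"tx":0,"ty":0,"tz":0,"ax":0,"ay":0,"az":6},{"grip":1.5,"tx":0,"ty":0,"tz":0,"ax":0,"ay":0,"az":6},{"grip":1.5,"tx":0,"ty":0,"tz":0,"ax":0,"ay":0,"az":6},{"grip":1.5,"tx":0,"ty":0,"tz":0,"ax":0,"ay":0,"az":6},{"grip":1.5,"tx":0,"ty":0,"tz":0,"ax":0,"ay":0,"az":6}]}}

```text
time: 45.62
tool_pos: [590.2, 51.7, 201.3]
tcp_rot: [-180.0, 0.1, 0.8]
ft_force: [0.5, -0.5, -4.9]
finger_gap: 22.5
```

Request:
{"api": "step_arm", "payload": {"plan": [{"grip":1.5,"tx":0,"ty":0,"tz":0,"ax":0,"ay":0,"az":0.5},{"grip":1.5,"tx":0,"ty":0,"tz":0,"ax":0,"ay":0,"az":0},{"grip":1.5,"tx":0,"ty":0,"tz":0,"ax":0,"ay":0,"az":0},{"grip":1.5,"tx":0,"ty":0,"tz":0,"ax":0,"ay":0,"az":0}]}}

```text
time: 45.95
tool_pos: [590.6, 51.7, 201.5]
tcp_rot: [-180.0, 0.0, 0.7]
ft_force: [0.9, 0.9, -5.0]
finger_gap: 22.9
```

Run:
```python
from h import *
snap('wrist','w35')
go(590.7,48.7,110,0.6)
```

```text
pos [590.6  51.7 201.5] rot [-1.8e+02  1.0e-02  7.1e-01] gap 22.4 F [ 1.  -0.8 -4.6] t 46.0
tool delta cm [0.   0.3  9.15] az 0.11169928490862446 rows 2.194364823550118
```

View pics/w35.png

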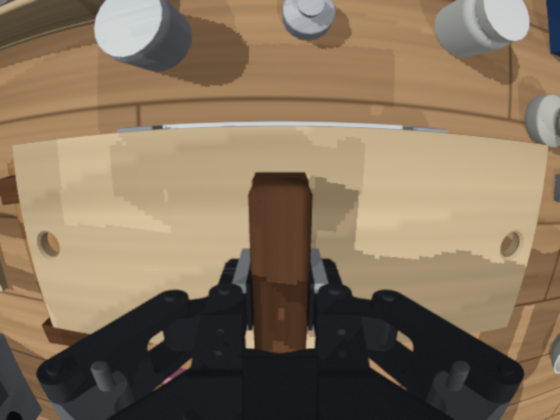

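Run:
```python
from h import *
out=[]
for f in ('w6','w35'):
    a=cv2.imread(f'pics/{f}_raw.png') 
    out.append(np.hstack([cv2.resize(a[215:270,25:75],None,fx=5,fy=5,interpolation=2),cv2.resize(a[215:270,485:535],None,fx=5,fy=5,interpolation=2),cv2.resize(a[160:215,240:320],None,fx=3.4,fy=5,interpolation=2)]))
cv2.imwrite('pics/cmp.png',np.vstack(out))
```

```text
(no output)
```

View pics/cmp.png

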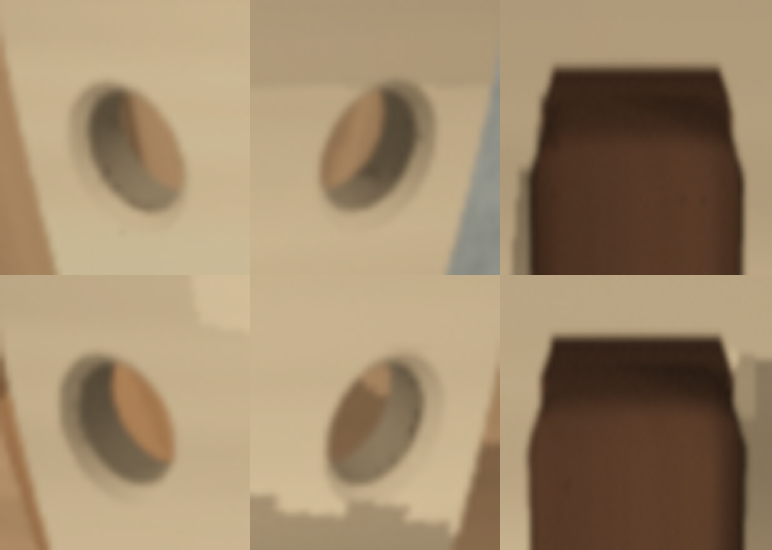

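Request:
{"api": "step_arm", "payload": {"plan": [{"grip":1.5,"tx":0,"ty":0.3,"tz":1.0,"ax":0,"ay":0,"az":0.1},{"grip":1.5,"tx":0,"ty":0,"tz":2.0,"ax":0,"ay":0,"az":0},{"grip":1.5,"tx":0,"ty":0,"tz":2.0,"ax":0,"ay":0,"az":0},{"grip":1.5,"tx":0,"ty":0,"tz":2.0,"ax":0,"ay":0,"az":0},{"grip":1.5,"tx":0,"ty":0,"tz":1.0,"ax":0,"ay":0,"az":0},{"grip":1.5,"tx":0,"ty":0,"tz":0.3,"ax":0,"ay":0,"az":0},{"grip":1.5,"tx":0,"ty":0,"tz":0,"ax":0,"ay":0,"az":0},{"grip":1.5,"tx":0,"ty":0,"tz":0,"ax":0,"ay":0,"az":0}]}}

```text
time: 46.67
tool_pos: [591.3, 48.6, 119.4]
tcp_rot: [180.0, -0.1, 0.5]
ft_force: [0.3, 0.1, -4.3]
finger_gap: 22.9
```

Request:
{"api": "step_arm", "payload": {"plan": [{"grip":1.5,"tx":0,"ty":0,"tz":0,"ax":0,"ay":0,"az":0},{"grip":1.5,"tx":0,"ty":0,"tz":0,"ax":0,"ay":0,"az":0}]}}

```text
time: 46.83
tool_pos: [591.9, 48.7, 120.1]
tcp_rot: [180.0, -0.2, 0.5]
ft_force: [-0.8, -0.0, -5.1]
finger_gap: 22.5
```

Run:
```python
from h import *
go(590.3,48.7,66.2,0.6)
snap('wrist','w36')
snap('side','s36',(220,160,300,310),4)
```

```text
pos [591.9  48.7 120.1] rot [ 1.8e+02 -1.5e-01  5.0e-01] gap 22.5 F [-0.8 -0.  -5.1] t 46.83
tool delta cm [-0.17 -0.    5.39] az -0.0962536430905061 rows 1.2940784007877142
```

View pics/w36.png

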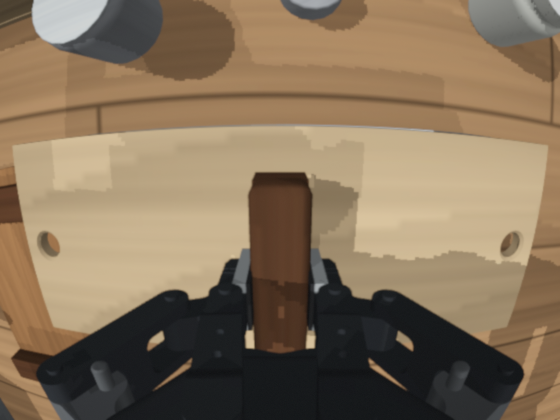

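View pics/s36.png

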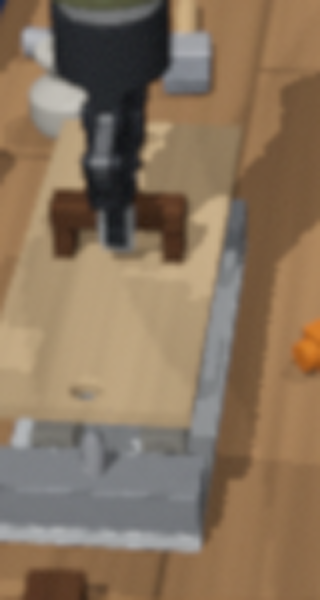

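Request:
{"api": "step_arm", "payload": {"plan": [{"grip":1.5,"tx":0,"ty":0,"tz":0.5,"ax":0,"ay":0,"az":0},{"grip":1.5,"tx":0,"ty":0,"tz":0.5,"ax":0,"ay":0,"az":0},{"grip":1.5,"tx":0,"ty":0,"tz":0,"ax":0,"ay":0,"az":0},{"grip":1.5,"tx":0,"ty":0,"tz":0,"ax":0,"ay":0,"az":0},{"grip":1.5,"tx":0,"ty":0,"tz":0,"ax":0,"ay":0,"az":0},{"grip":1.5,"tx":0,"ty":0,"tz":0,"ax":0,"ay":0,"az":0},{"grip":1.5,"tx":0,"ty":0,"tz":0,"ax":0,"ay":0,"az":0},{"grip":1.5,"tx":0,"ty":0,"tz":0,"ax":0,"ay":0,"az":0}]}}

```text
time: 47.6
tool_pos: [590.9, 48.7, 108.6]
tcp_rot: [-180.0, -0.0, 0.5]
ft_force: [-0.9, 0.2, -4.9]
finger_gap: 22.3
```

Run:
```python
from h import *
go(590.3,48.7,66.2,0.6)
```

```text
pos [590.9  48.7 108.6] rot [-1.8e+02 -2.0e-02  5.0e-01] gap 22.3 F [-0.9  0.2 -4.9] t 47.6
tool delta cm [-0.06 -0.    4.24] az -0.10307120107593448 rows 1.0179128861271098
```

Request:
{"api": "step_arm", "payload": {"plan": [{"grip":1.5,"tx":-0.05,"ty":0,"tz":0.3,"ax":0,"ay":0,"az":-0.1},{"grip":1.5,"tx":0,"ty":0,"tz":0.3,"ax":0,"ay":0,"az":0},{"grip":1.5,"tx":0,"ty":0,"tz":0.3,"ax":0,"ay":0,"az":0},{"grip":1.5,"tx":0,"ty":0,"tz":0.3,"ax":0,"ay":0,"az":0},{"grip":1.5,"tx":0,"ty":0,"tz":0.3,"ax":0,"ay":0,"az":0},{"grip":1.5,"tx":0,"ty":0,"tz":0,"ax":0,"ay":0,"az":0},{"grip":1.5,"tx":0,"ty":0,"tz":0,"ax":0,"ay":0,"az":0},{"grip":1.5,"tx":0,"ty":0,"tz":0,"ax":0,"ay":0,"az":0}]}}

```text
time: 48.27
tool_pos: [590.3, 48.7, 93.5]
tcp_rot: [-180.0, -0.0, 0.6]
ft_force: [0.1, 0.0, -4.4]
finger_gap: 22.5
```

Run:
```python
from h import *
snap('wrist','w37')
a=cv2.imread('pics/w37_raw.png')
cv2.imwrite('pics/w37c.png',np.hstack([cv2.resize(a[205:280,15:90],None,fx=5,fy=5,interpolation=2),cv2.resize(a[205:280,475:550],None,fx=5,fy=5,interpolation=2)]))
go(590.3,48.7,66.2,0.6)
```

```text
pos [590.4  48.7  93.6] rot [-1.8e+02 -1.0e-02  6.0e-01] gap 22.8 F [ 0.3  0.  -4.9] t 48.32
tool delta cm [-0.01  0.    2.74] az -0.001144278098067275 rows 0.657390442208599
```

View pics/w37c.png

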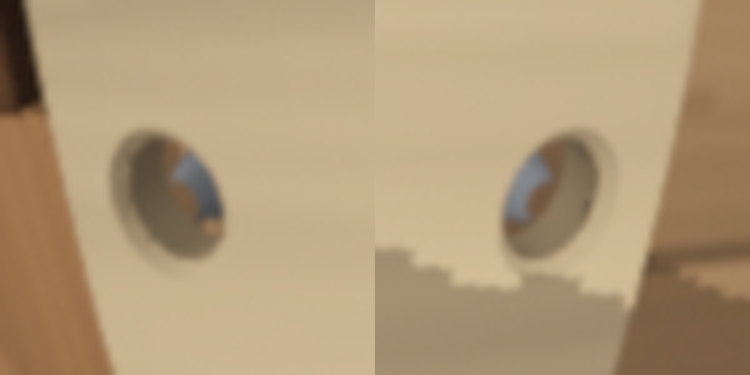

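Request:
{"api": "step_arm", "payload": {"plan": [{"grip":1.5,"tx":0,"ty":0,"tz":0.3,"ax":0,"ay":0,"az":0},{"grip":1.5,"tx":0,"ty":0,"tz":0.3,"ax":0,"ay":0,"az":0},{"grip":1.5,"tx":0,"ty":0,"tz":0.3,"ax":0,"ay":0,"az":0},{"grip":1.5,"tx":0,"ty":0,"tz":0.3,"ax":0,"ay":0,"az":0},{"grip":1.5,"tx":0,"ty":0,"tz":0,"ax":0,"ay":0,"az":0},{"grip":1.5,"tx":0,"ty":0,"tz":0,"ax":0,"ay":0,"az":0}]}}

```text
time: 48.82
tool_pos: [589.9, 48.7, 81.0]
tcp_rot: [-180.0, 0.1, 0.6]
ft_force: [0.0, -0.2, -5.0]
finger_gap: 22.6
```

Run:
```python
from h import *
snap('wrist','w38')
a=cv2.imread('pics/w38_raw.png')
cv2.imwrite('pics/w38c.png',np.hstack([cv2.resize(a[205:280,15:90],None,fx=5,fy=5,interpolation=2),cv2.resize(a[205:280,475:550],None,fx=5,fy=5,interpolation=2)]))
go(590.3,48.7,66.2,0.6)
```

```text
pos [590.2  48.7  81.3] rot [-1.8e+02  2.0e-02  6.0e-01] gap 22.3 F [-0.7 -1.  -4. ] t 48.87
tool delta cm [ 0.01 -0.    1.51] az -0.002872664524673496 rows 0.36238858028296067
```

View pics/w38c.png

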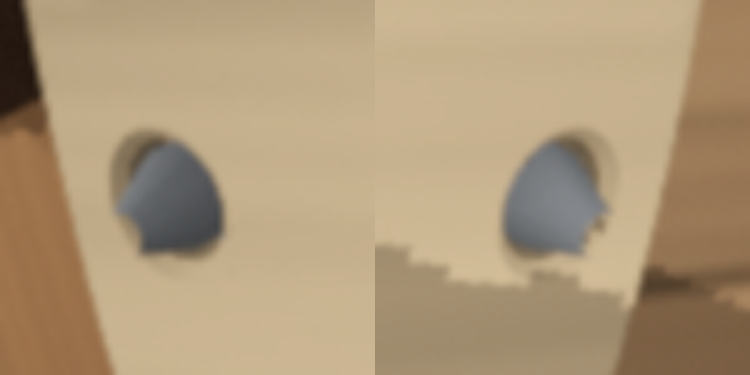

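Both pins are coming through the holes and no side force has built up. I'll continue down.

Request:
{"api": "step_arm", "payload": {"plan": [{"grip":1.5,"tx":0,"ty":0,"tz":0.3,"ax":0,"ay":0,"az":0},{"grip":1.5,"tx":0,"ty":0,"tz":0.3,"ax":0,"ay":0,"az":0},{"grip":1.5,"tx":0,"ty":0,"tz":0.3,"ax":0,"ay":0,"az":0},{"grip":1.5,"tx":0,"ty":0,"tz":0.3,"ax":0,"ay":0,"az":0},{"grip":1.5,"tx":0,"ty":0,"tz":0,"ax":0,"ay":0,"az":0},{"grip":1.5,"tx":0,"ty":0,"tz":0,"ax":0,"ay":0,"az":0}]}}

```text
time: 49.37
tool_pos: [589.9, 48.7, 69.0]
tcp_rot: [-180.0, 0.1, 0.6]
ft_force: [-0.1, -0.2, -4.7]
finger_gap: 22.4
```

Request:
{"api": "step_arm", "payload": {"plan": [{"grip":1.5,"tx":0,"ty":0,"tz":0.2,"ax":0,"ay":0,"az":0},{"grip":1.5,"tx":0,"ty":0,"tz":0.1,"ax":0,"ay":0,"az":0},{"grip":1.5,"tx":0,"ty":0,"tz":0,"ax":0,"ay":0,"az":0},{"grip":1.5,"tx":0,"ty":0,"tz":0,"ax":0,"ay":0,"az":0}]}}

```text
time: 49.7
tool_pos: [590.3, 48.7, 66.5]
tcp_rot: [-180.0, 0.0, 0.6]
ft_force: [0.2, 0.6, -5.0]
finger_gap: 22.5
```

Request:
{"api": "step_arm", "payload": {"plan": [{"grip":1.5,"tx":0,"ty":0,"tz":0.1,"ax":0,"ay":0,"az":0},{"grip":1.5,"tx":0,"ty":0,"tz":0,"ax":0,"ay":0,"az":0},{"grip":1.5,"tx":0,"ty":0,"tz":0.1,"ax":0,"ay":0,"az":0},{"grip":1.5,"tx":0,"ty":0,"tz":0,"ax":0,"ay":0,"az":0},{"grip":1.5,"tx":0,"ty":0,"tz":0,"ax":0,"ay":0,"az":0}]}}

```text
time: 50.12
tool_pos: [590.5, 48.7, 66.2]
tcp_rot: [180.0, -0.0, 0.6]
ft_force: [-8.1, -0.4, 10.4]
finger_gap: 22.2
```

Seated: contact came at 66.2 mm, where I expected it. I'll release and rise.

Request:
{"api": "step_arm", "payload": {"plan": [{"grip":4.5,"tx":0,"ty":0,"tz":0,"ax":0,"ay":0,"az":0},{"grip":6.0,"tx":0,"ty":0,"tz":0,"ax":0,"ay":0,"az":0},{"grip":6.0,"tx":0,"ty":0,"tz":0,"ax":0,"ay":0,"az":0},{"grip":6.0,"tx":0,"ty":0,"tz":0,"ax":0,"ay":0,"az":0},{"grip":6.0,"tx":0,"ty":0,"tz":0,"ax":0,"ay":0,"az":0}]}}

```text
time: 50.53
tool_pos: [590.4, 48.7, 64.5]
tcp_rot: [-180.0, -0.0, 0.6]
ft_force: [0.6, -0.5, -0.6]
finger_gap: 59.9
```

Request:
{"api": "step_arm", "payload": {"plan": [{"grip":6.0,"tx":0,"ty":0,"tz":-1,"ax":0,"ay":0,"az":0},{"grip":6.0,"tx":0,"ty":0,"tz":-2,"ax":0,"ay":0,"az":0},{"grip":6.0,"tx":0,"ty":0,"tz":-4,"ax":0,"ay":0,"az":0},{"grip":6.0,"tx":0,"ty":0,"tz":-4,"ax":0,"ay":0,"az":0},{"grip":6.0,"tx":0,"ty":0,"tz":-4,"ax":0,"ay":0,"az":0},{"grip":6.0,"tx":0,"ty":0,"tz":-3,"ax":0,"ay":0,"az":0},{"grip":6.0,"tx":0,"ty":0,"tz":0,"ax":0,"ay":0,"az":0},{"grip":6.0,"tx":0,"ty":0,"tz":0,"ax":0,"ay":0,"az":0}]}}

```text
time: 51.2
tool_pos: [592.0, 48.7, 248.5]
tcp_rot: [180.0, -0.4, 0.6]
ft_force: [0.6, -0.3, -0.5]
finger_gap: 60.0
```

Request:
{"api": "step_arm", "payload": {"plan": [{"grip":6.0,"tx":0,"ty":0,"tz":0,"ax":0,"ay":0,"az":0},{"grip":6.0,"tx":0,"ty":0,"tz":0,"ax":0,"ay":0,"az":0},{"grip":6.0,"tx":0,"ty":0,"tz":0,"ax":0,"ay":0,"az":0}]}}

```text
time: 51.45
tool_pos: [589.2, 48.7, 242.4]
tcp_rot: [-180.0, 0.2, 0.6]
ft_force: [-0.2, 0.4, 0.5]
finger_gap: 59.6
```

Run:
```python
from h import *
snap('wrist','w40')
snap('side','s40',(180,150,400,370),2.7)
go()
T=np.load('pics/w40_T.npy')
```

```text
pos [589.5  48.7 242.8] rot [-1.8e+02  1.6e-01  6.0e-01] gap 60.0 F [-0.3 -0.  -0.5] t 51.55
tool delta cm [0. 0. 0.] az None rows 0.0
```

View pics/w40.png

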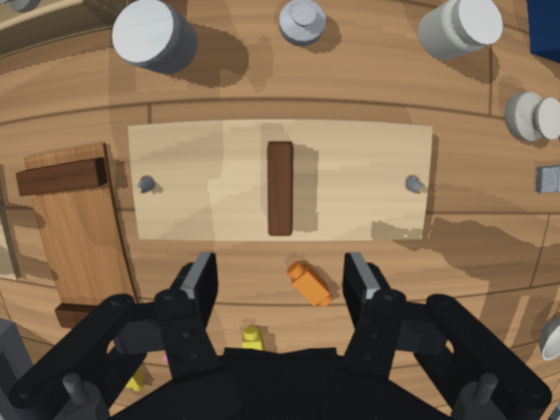

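View pics/s40.png

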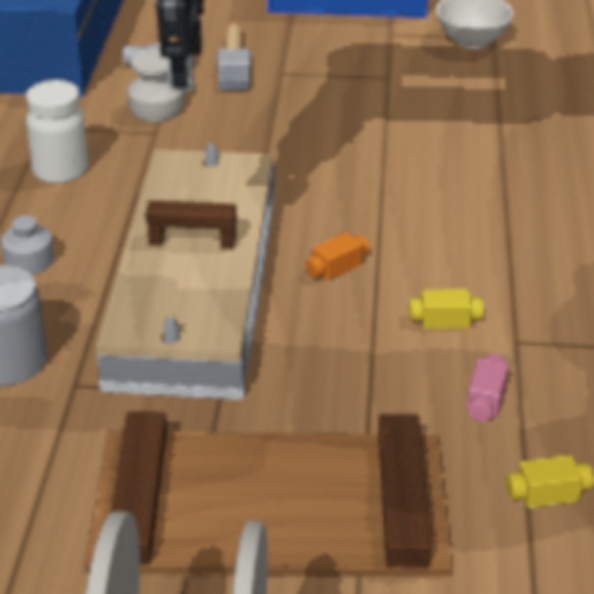

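Run:
```python
from h import *
a=cv2.imread('pics/side0.png')[195:300,210:290].astype(int); b=cv2.imread('pics/s40_raw.png')[195:300,210:290].astype(int)
for im in (a,b):
    m=cv2.inRange(cv2.cvtColor(im.astype(np.uint8),cv2.COLOR_BGR2HSV),(0,80,20),(14,255,110)); ys,xs=np.nonzero(m[20:60]); print(len(xs),xs.mean()+210,ys.mean()+215)
print('mean abs diff',np.abs(a-b).mean())
print(hand_in())
```

```text
406 254.6551724137931 232.16256157635468
384 252.71354166666666 231.84114583333334
mean abs diff 5.137936507936508
the job is handed in; nothing more can be done
None
```

I parked the cover on the stand and laid all five grey cores (two long, three short) in their matching nests. Then I lowered the cover back over both pins and handed in at about 51.6 s of the 210 s.

- **Knocked core:** one long core was knocked aside early in the run. I measured it again before grasping it.
- **Cores:** a wrist picture taken before the cover went back showed all five lying in their nests. Each seated at about the height I had worked out from its grasp.
- **Cover:** it came down with almost no side force until contact, which came at the expected height to within 1 mm. In the last pictures it lies on both end blocks with the pins through, let go. The gripper was clear, about 240 mm above the table.
- **Bystanders and look-alikes:** none appeared moved in the last pictures. I judged this by eye only.

**Checks that disagreed or were weak:**
- The handle mask in the side view came out 1.9 px left and 0.3 px above its starting place. The left shift is about 3 mm if it were real, near the 4 mm centring limit. The pins leave only about 1.5 mm of play, so I put it down to changed shadows and did not look into it further.
- Some two-view heights were off by several millimetres up to about 25 mm, because the views were too close together. I placed the parts by finger contact and the stated heights.
- Contact force while seating the last long core reached about 34 N at the wrist. The other placings stayed below 20 N.

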